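Drive the latch pins home on the spring press

TASK

Squeeze the two tabs of the parts case's clear cover to unclip it and lay it flat on the bench beside the case. Then set the pin of every latch lever: slide the lever boss first into the press's nest until it meets the stop, draw the striker up by its knob until the sear catches, let go of the knob and press the trigger so that the blow drives the pin flush. Lay the finished levers flat in the steel tray, pins up and not on top of one another, leave the striker down, and do not disturb the hammer, mug and tin.

Things in the scene. Friction and masses are not known exactly. Their poses are not given: they have to be found in the camera images.
- press: Spring pin press, bolted down: grey base plate 15 mm thick (x -92 to +90, y -65 to +90), column (x -6 to +50, y +40 to +85, 235 mm high), barrel 44 mm across (z 182 to 248) and guide block (x +-22, y from -22, z 100 to 120 mm) that carry the upright striker. Origin on the bench under the striker's axis; x from the nest's mouth to its stop, away from the robot at yaw 0; y left.
- press_seat (a point): Anvil top under the striker, 40 mm above the bench; axes as the press. Nest on it: rails 27 mm apart, 10 mm high, flared mouth at x -60 mm, open upward, fixed stop face at x +12 mm. Anvil from x -58 mm; before it only a rest 8 mm wide, as high, to x -88, on the base plate 25 mm lower. A lever goes in level from the front, under the guide block; home when its boss touches the stop, its mid point at x -39 mm.
- striker (a joint): Rise of the striker (m): 0 at rest, 0.034 held by the sear, 0.043 topmost, to -0.010 in a blow. Drawn up against a spring, 20 N at the top; the sear clicks in once it has passed 0.035. At rest its 12 mm wide nose hangs 4 mm over the pin of a lever in the nest, so levers slide in and out freely, striker down or up. A blow from under 0.025 leaves the pin proud.
- knob_grip (a point): Middle of the steel neck of the knob on top of the striker: upright neck 20 mm across and 30 mm high under a black round cap 36 mm across and 12 mm thick. 271 mm above the bench at rest; rises with the striker. z up.
- sear (a joint): Sear lever (rad): 0 at rest or engaged, up to 0.28 with the trigger pad pressed right down. Lets the cocked striker go at 0.15 to 0.2, with about 8 N on the pad; springs back.
- trigger_pad (a point): Top centre of the black square trigger pad (26 x 26 mm) on an arm at the press's right side, 84 mm to -y of the striker's axis, 144 mm above the bench. Pressed straight down 10 to 16 mm it trips the sear. Free space under it.
- case: Base of the parts case, fixed, dark grey plastic, 134 (x) x 200 (y) mm. Origin on the bench under its centre, z up. Levers lie along x, boss to +x, on its bed 8 mm above the bench, at y -74, -30, +30 or +74 mm, between ribs 6 mm high (x +2 to +20 mm). Clip bracket in the middle: x +-30, y +-16 mm, 25 mm high.
- cover_tabs (a point): Midway between the two black snap tabs of the clear clip-on cover, 53 mm above the cover's lower edge; axes as the case's while on. Tabs upright, 22 mm wide, to 29 mm above the cover's top, at +x and -x of here, outer faces 40 mm apart, 30 mm when squeezed (6 N each). Squeezed together along x they unhook and the cover lifts straight up; else it stays clipped.
- cover: That cover: 124 (x) x 190 (y) mm, 34 mm high without the tabs, open below, 0.18 kg. Origin at the centre of its lower edge (3 mm above the bench when clipped on), z up.
- tray: Dark steel tray for finished levers, fixed, 150 (x) x 210 (y) mm outside, walls 4 mm thick and 22 mm high, floor 4 mm thick. Origin on the bench under its centre, z up.
- hammer: Hammer, 260 mm long, lying on the bench; to be left alone. Origin on the bench under its middle.
- mug: White mug, 80 mm across, 90 mm high; to be left alone. Origin under its centre.
- tin: Steel tin, 72 mm across, 100 mm high; to be left alone. Origin under its centre.
- latch1_mid (a point): Middle of a steel latch lever, 6 mm above its underside; two or three levers are there. 102 mm long, 0.15 kg: bar 18 mm wide, 12 mm thick, round boss 24 mm across and 16 mm high at the +x end. x along the bar to the boss, z up on the pin's side. Boss and pin centred at x +39 mm, tail end at x -51 mm. Held across the tail at x -39 mm, the hand clears the press.
- pin1 (a joint): Travel of the brass dowel pin (8 mm across) in latch1's boss (m): 0 as started, 4 mm proud; 0.004 when flush.
- latch2_mid (a point): Another such latch lever, as latch1.
- pin2 (a joint): The same for the pin of latch2.
- latch3_mid (a point): Another such latch lever, as latch1.
- pin3 (a joint): The same for the pin of latch3.
- latch4_mid (a point): Another such latch lever, as latch1.
- pin4 (a joint): The same for the pin of latch4.
Things that resemble listed ones, but are neither listed nor needed, are in the scene too. Of the things that look like the cover, take the one that is farthest to the robot's left at the start.

How it is judged:
By the outcome, as a careful person would: the job done as asked, in the order asked, and still so for the second after the job is handed in, with the robot touching nothing.
Of latch1, latch2, latch3, latch4 only 2 to 3 are there at a start; the rules pass over those that are not, and their reading is None.
At some moment in a run one of latch1, latch2, latch3, latch4 may be knocked a few centimetres aside while the robot is not near it.
Once in a run the grip may slacken for a moment while it holds something.
It also fails if it takes over 210 s, if anything falls off the work surface, if the arm or the gripper's body presses on something with over 40 N, if the wrist force passes 120 N, or if a joint passes its speed limit or range.

ROBOT

A 6-joint arm with a two-finger parallel gripper is mounted at the origin on the work surface. World frame = base frame: x ahead of the robot, y to its left, z up, the work surface at z = 0. Lengths are in m, angles in degrees, forces in N, time in s.
With the tool pointing down it reaches from about 0.35 to 0.925 m from the base axis. Payload 6.4 kg.
Tool frame: the origin (TCP) lies at the very end of the fingers, on their centre line; the grasp point (between the pads) lies 19 mm behind it; x points along the fingers, z is the direction in which the jaws open and shut, and the axes are right-handed (so a half turn about x gives the same grasp; the last joint's range is limited). The gripper opens to 85 mm and grips with 20 to 120 N. Pads are 22 mm wide; open, the fingers measure 114 mm over their backs; the gripper's body (76 mm by 85 mm) begins 54 mm behind the grasp point. The pads swing forward as they close: fully open they stand 13 mm farther back than shut.
Start: joints at [-81.538, 14.043, 89.255, -0, 76.702, -9.975], TCP at [0.206, -0.617, 0.202] pointing down, gripper open.
Joint ranges: [-179.41, 179.41], [-58.25, 129.5], [7.25, 145.43], [-54.29, 234.29], [11.92, 165.04], [-157.13, 157.13]. Speed limits (degrees/s): [147.25, 147.25, 180, 180, 180, 180].

INTERFACE

Orientations are given as a 3x3 rotation matrix whose columns are the frame's x, y, z axes.
In Python, from workcell import bot gives the robot as it stands.
- The arm moves only by the tool send_rows, never from a script. Its argument "steps" is a list of rows, each an object with "delta_pos": the shift along the tool's x, y, z in m, a list of three; "twist": the turn, a rotation vector about the tool's x, y, z in degrees, a list of three. In form: [{"delta_pos": [tx, ty, tz], "twist": [wx, wy, wz]}, ...]. A call has 1 to 20 rows; each row is the pose to reach, as a shift and turn from the pose commanded when the call began, along the tool's axes at that moment; what a row does not reach only later rows make up. A row lasts 1/8 s, in which the tool goes at most 62.5 mm and 10.7 degrees, less where a joint would pass 70% of its speed; a pose out of reach is approached as far as the arm can. A call with a gripper value outside its range is refused whole. "fingers" is the finger opening in m, from 0 to 0.0854, set as the call begins (left out, the last holds). The fingers move at their own pace and stop on an object; "force" is the grip in N (left out, the last holds). Time passes only in rows, so rows that repeat a pose let the fingers close. It gives the time, the measured TCP pose, the force and the opening at its end, in the units of the state.
- bot.state(): the state, without advancing time (a new reading comes with each control period).
- bot.read_camera(name): name is "side" or "top" or "wrist"; returns the picture (400x640x3 uint8, red, green, blue); there is no depth.
- bot.get_calibration(name): a dict with "intrinsics" (3x3 intrinsics, pixels), "dist_coeffs" ([k1, k2, p1, p2, k3] as OpenCV has them; the pictures are not rectified), "camera_from_world" (4x4, takes a point from world to camera coordinates). Camera axes: x right, y down, z forward; pixel columns grow to the right and rows downward; lengths in m; the calibration is good to about 2 mm. A picture is of the moment at which its call begins: read the wrist's pose just before it. get_calibration takes no time and is no camera call; for the wrist camera it gives the pose at the moment of the call.
- bot.close_job(): hands the job in, once; it reports no verdict.
The state is a dict: "clock": time; "joints": joint angles; "dq": joint speeds; "tau": joint torques, N m; "eef_pos": TCP position; "orientation": TCP orientation; "ft_force": force on the tool from outside, world axes, zero at the start; "ft_torque": the same for the moment, N m; "finger_gap": finger opening in m.
Only numpy, scipy, OpenCV 4.12 (cv2) and the standard library are available. Lean on these libraries where they do the work, as an engineer would, in place of code of your own. Each camera call takes 0.05 s, during which the arm holds its last target. There are 200 camera calls.

## Working session

There is one attempt and no reset: what is moved stays moved. The work goes in short steps, Python scripts to look and compute and a tool call to move; the robot and the scene stay as the last step left them, time stands still between calls to the robot, and variables do not carry over. Pictures are saved under pics/ and viewed, on a budget of 14 in all, crops included, one or two more only if the job needs it, and the job is handed in when it is done.

Besides the shell and the picture viewer there is one more tool, called after "Request:" as name([rows], argument=value, ...), one row to a line, values as JSON. send_rows: Moves the arm, as the interface text tells. Its arguments: {"type":"object","properties":{"steps":{"type":"array"},"fingers":{"type":"number"},"force":{"type":"number"}},"required":["steps"]}

```bash
ls; mkdir -p pics
python3 - <<'E'
from workcell import bot
import cv2
print(bot.state())
for n in ("top","side"):
    im=bot.read_camera(n); cv2.imwrite(f"pics/{n}0.png",im[:,:,::-1]); c=bot.get_calibration(n); print(n,c)
E
```

```text
pics
{'clock': 0.0, 'joints': array([-8.15356703e+01,  1.40851406e+01,  8.93259858e+01,  1.17292273e-03,
        7.67034827e+01, -9.97384828e+00]), 'dq': array([ 0.09222879,  0.06217592, -0.07817739, -0.09148089,  0.04460935,
       -0.01695163]), 'tau': array([ 9.29267226e-04, -4.29507029e+01, -3.26130652e+01, -1.30645740e-04,
        5.28559976e-03,  5.42332685e-07]), 'eef_pos': array([ 0.2055143 , -0.61599217,  0.20135891]), 'orientation': array([[-2.74726460e-04,  9.48667020e-01,  3.16276478e-01],
       [ 1.98144842e-03,  3.16276385e-01, -9.48665021e-01],
       [-9.99997999e-01,  3.66062144e-04, -1.96662426e-03]]), 'ft_force': array([0.01562307, 0.50611515, 0.05516805]), 'ft_torque': array([ 0.020981  , -0.00633816, -0.00607305]), 'finger_gap': 0.08552696712115358}
top {'intrinsics': array([[518.6815951 ,   0.        , 320.34924832],
       [  0.        , 518.6815951 , 191.95684373],
       [  0.        ,   0.        ,   1.        ]]), 'dist_coeffs': array([-0.09405779,  0.        ,  0.        ,  0.        ,  0.        ]), 'camera_from_world': array([[ 0.02796361, -0.99955482,  0.01040164, -0.04728278],
       [-0.98432045, -0.02934738, -0.17393098,  0.55197194],
       [ 0.17415881, -0.00537481, -0.98470291,  1.45018353],
       [ 0.        ,  0.        ,  0.        ,  1.        ]])}
side {'intrinsics': array([[370.48148712,   0.        , 317.47440567],
       [  0.        , 370.48148712, 200.54694049],
       [  0.        ,   0.        ,   1.        ]]), 'dist_coeffs': array([0.02475679, 0.        , 0.        , 0.        , 0.        ]), 'camera_from_world': array([[-0.8885988 , -0.4586763 , -0.00286894,  0.43068732],
       [-0.22535998,  0.44202309, -0.86823296,  0.2870862 ],
       [ 0.39950602, -0.77086422, -0.49614847,  0.90502478],
       [ 0.        ,  0.        ,  0.        ,  1.        ]])}
```

View pics/top0.png

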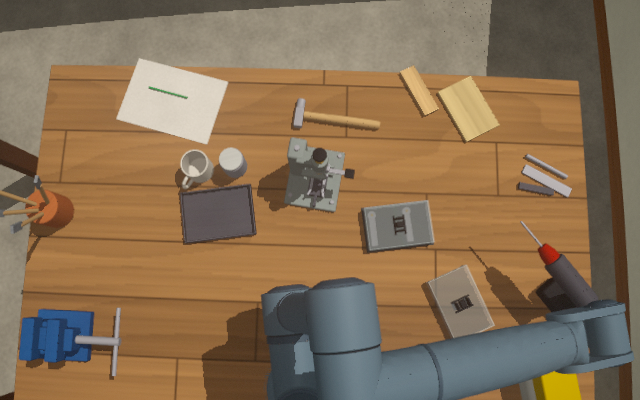

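View pics/side0.png

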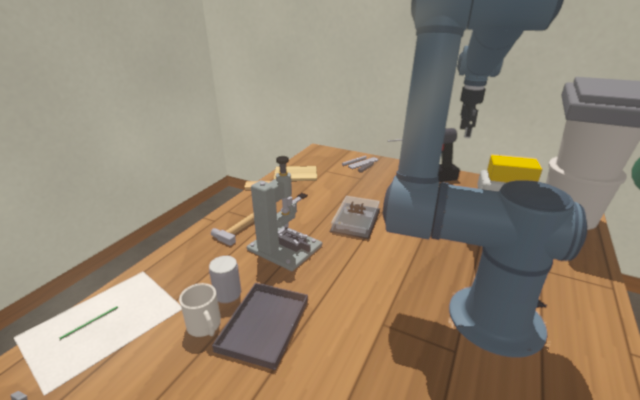

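The top view shows two cover-like boxes: A at (398,226) and B at (461,301). +y is to the left in this image, so A is farther left, and it is the one on a dark grey case. The press is at (317,180), the tray at (218,214), the mug at (196,165), the tin at (232,163) and the hammer at (335,117). I'll enlarge A and the press to confirm.

```bash
cat > h.py <<'E'
from workcell import bot
import cv2, numpy as np
np.set_printoptions(precision=4,suppress=True)
def proj(n,P,c=None):
    c=c or bot.get_calibration(n); T=c["camera_from_world"]
    r=cv2.Rodrigues(T[:3,:3])[0]
    return cv2.projectPoints(np.array(P,float).reshape(-1,1,3),r,T[:3,3],c["intrinsics"],c["dist_coeffs"])[0].reshape(-1,2)
def unproj(n,uv,z,c=None):
    c=c or bot.get_calibration(n); T=c["camera_from_world"]
    uv=np.array(uv,float).reshape(-1,1,2)
    q=cv2.undistortPoints(uv,c["intrinsics"],c["dist_coeffs"]).reshape(-1,2)
    d=np.c_[q,np.ones(len(q))]@T[:3,:3]; o=-T[:3,:3].T@T[:3,3]
    z=np.broadcast_to(z,len(q))
    return o+d*((z-o[2])/d[:,2])[:,None]
def pts(org,yaw,L):
    a=np.radians(yaw);R=np.array([[np.cos(a),-np.sin(a),0],[np.sin(a),np.cos(a),0],[0,0,1]])
    return np.array(L,float)@R.T+np.array([org[0],org[1],0])
E
python3 - <<'E'
from h import *
im=cv2.imread("pics/top0.png")
a=cv2.resize(im[190:260,350:445],None,fx=6,fy=6,interpolation=cv2.INTER_CUBIC)[:, :]
b=cv2.resize(im[130:216,275:360],None,fx=6,fy=6,interpolation=cv2.INTER_CUBIC)
o=np.zeros((516,1080,3),np.uint8); o[:420,:570]=a; o[:516,570:1080]=b
o=cv2.resize(o,None,fx=.74,fy=.74); cv2.imwrite("pics/crop0.png",o)
print(unproj("top",[[398,226],[317,180],[218,214]],0.02))
E
```

```text
[[ 0.4639 -0.2613  0.02  ]
 [ 0.5938 -0.0206  0.02  ]
 [ 0.4837  0.2663  0.02  ]]
```

View pics/crop0.png

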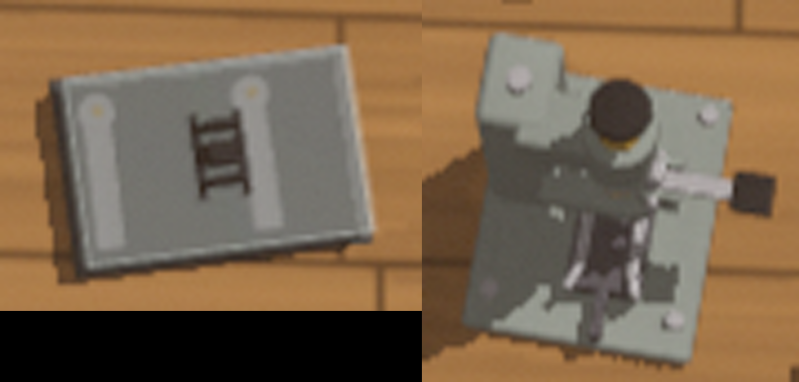

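A holds two levers, seen through the clear cover, at case y ≈ +74 and y ≈ -30. I'll fit rough poses for the case, press and tray and work out the wrist camera geometry.

```bash
cat >> h.py <<'E'
from scipy.optimize import least_squares
def fit(n,uv,L,x0,c=None):
    c=c or bot.get_calibration(n); uv=np.array(uv,float)
    s=least_squares(lambda p:(proj(n,pts(p[:2],p[2]*100,L),c)-uv).ravel(),[x0[0],x0[1],x0[2]/100])
    p=s.x; return np.array([p[0],p[1],p[2]*100]), np.abs(s.fun).max()
E
python3 - <<'E'
from h import *
k=4.44
A=[[350+u/k,190+v/k] for u,v in [(62,80),(345,45),(373,238),(82,270)]]
h=.037
print("case",fit("top",A,[[.062,.095,h],[.062,-.095,h],[-.062,-.095,h],[-.062,.095,h]],[.46,-.26,7]))
B=[[275+(u-421.8)/k,130+v/k] for u,v in [(465,322),(690,362),(732,100),(620,108)]]
print("press",fit("top",B,[[-.092,.09,.015],[-.092,-.065,.015],[.09,-.065,.015],[0,0,.292]],[.59,-.02,-10]))
C=[(181,192),(250,185),(256,235),(187,243)]
print("tray",fit("top",C,[[.075,.105,.022],[.075,-.105,.022],[-.075,-.105,.022],[-.075,.105,.022]],[.48,.26,5]))
s=bot.state(); T=bot.get_calibration("wrist")["camera_from_world"]
print(bot.get_calibration("wrist")["intrinsics"][0],bot.get_calibration("wrist")["dist_coeffs"])
R=s["orientation"];o=-T[:3,:3].T@T[:3,3]
print("cam in tool",R.T@(o-s["eef_pos"]),"cam axes in tool (rows cx,cy,cz)\n",T[:3,:3]@R)
E
```

```text
case (array([ 0.4634, -0.2605,  7.9476]), np.float64(0.777419797955389))
press (array([ 0.6025, -0.0263, -7.7576]), np.float64(0.9926929136660192))
tray (array([0.4848, 0.2649, 8.7479]), np.float64(1.9919216419556847))
[320.6224   0.     316.1359] [-0.0409  0.      0.      0.      0.    ]
cam in tool [-0.1717  0.0769  0.0015] cam axes in tool (rows cx,cy,cz)
 [[ 0.0006  0.0005  1.    ]
 [-0.303  -0.953   0.0006]
 [ 0.953  -0.303  -0.0004]]
```

```bash
cat >> h.py <<'E'
from scipy.spatial.transform import Rotation as Ro
def go(*targets):
    "targets: (x,y,z,phi) tool down, jaws opening along angle phi"
    s=bot.state();R=s["orientation"];p=s["eef_pos"]
    for x,y,z,f in targets:
        a=np.radians(f);Z=np.array([np.cos(a),np.sin(a),0]);X=np.array([0,0,-1.]);Rt=np.c_[X,np.cross(Z,X),Z]
        print("dp",(R.T@(np.array([x,y,z])-p)).round(4).tolist(),"tw",np.degrees(Ro.from_matrix(R.T@Rt).as_rotvec()).round(2).tolist())
def loc(o,x,y): return pts(o[:2],o[2],[[x,y,0]])[0][:2]
def snap(n,f,crop=None,k=1):
    c=bot.get_calibration(n); im=bot.read_camera(n)[:,:,::-1]; cv2.imwrite("pics/raw_"+f,im)
    import pickle; pickle.dump(c,open("pics/"+f+".cal","wb"))
    if crop: u0,v0,u1,v1=crop; im=im[v0:v1,u0:u1]
    cv2.imwrite("pics/"+f,cv2.resize(im,None,fx=k,fy=k,interpolation=cv2.INTER_CUBIC)); return c
def cal(f):
    import pickle; return pickle.load(open("pics/"+f+".cal","rb"))
E
python3 -c "
from h import *
go((.463,-.26,.24,8))"
```

```text
dp [-0.038, 0.3569, -0.2564] tw [-79.56, -0.07, -0.08]
```

Request:
send_rows([
  {"delta_pos":[-0.038,0.04,-0.03],"twist":[-9,0,0]},
  {"delta_pos":[-0.038,0.09,-0.07],"twist":[-19,0,0]},
  {"delta_pos":[-0.038,0.14,-0.1],"twist":[-29,0,0]},
  {"delta_pos":[-0.038,0.18,-0.13],"twist":[-39,0,0]},
  {"delta_pos":[-0.038,0.23,-0.16],"twist":[-49,0,0]},
  {"delta_pos":[-0.038,0.27,-0.2],"twist":[-59,0,0]},
  {"delta_pos":[-0.038,0.32,-0.23],"twist":[-69,0,0]},
  {"delta_pos":[-0.038,0.357,-0.256],"twist":[-79.5,0,0]},
  {"delta_pos":[-0.038,0.357,-0.256],"twist":[-79.5,0,0]},
  {"delta_pos":[-0.038,0.357,-0.256],"twist":[-79.5,0,0]},
  {"delta_pos":[-0.038,0.357,-0.256],"twist":[-79.5,0,0]},
])

```text
clock: 1.48
eef_pos: [0.4627, -0.2617, 0.2403]
orientation: [[-0.0, -0.136, 0.991], [0.0, 0.991, 0.136], [-1.0, 0.0, -0.0]]
ft_force: [-0.1, 0.7, 0.5]
finger_gap: 0.0856
```

```bash
python3 -c "
from h import *
print(bot.state()['eef_pos'],bot.state()['clock'],bot.state()['joints'])
snap('wrist','w1.png')"
```

```text
[ 0.4627 -0.2617  0.2403] 1.475 [-41.7175  -3.753  104.2904  -0.0101  79.4824 -49.5337]
```

View pics/w1.png

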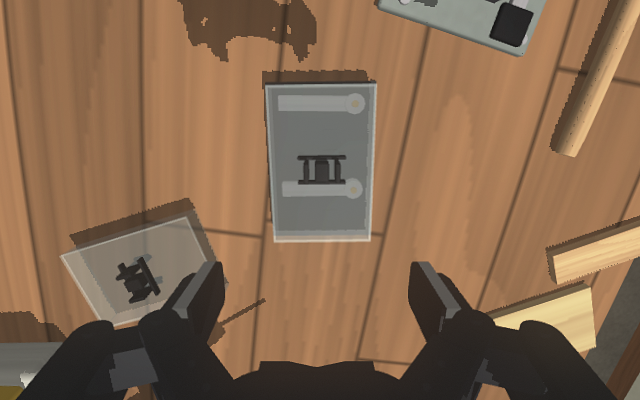

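The wrist view shows the cover's top corners at (265,85), (376,84), (371,240) and (273,241), the tabs around (322,170), and lever bosses at (355,103) and (353,188).

```bash
python3 -c "
from h import *
c=cal('w1.png');h=.037
f=fit('wrist',[(376,84),(371,240),(273,241),(265,85)],[[.062,.095,h],[.062,-.095,h],[-.062,-.095,h],[-.062,.095,h]],[.46,-.26,8],c);print(f)
o=f[0]
print(proj('wrist',pts(o,o[2],[[.02,.011,.066],[.02,-.011,.066],[-.02,-.011,.066],[-.02,.011,.066],[0,0,.066]]),c))
print('boss',proj('wrist',pts(o,o[2],[[.039,.074,.024],[.039,-.03,.024]]),c))
print(unproj('wrist',[[322,170]],.06,c), unproj('wrist',[[355,103],[353,188]],.024,c))
go((o[0],o[1],.045,o[2]))
"
```

```text
(array([ 0.4684, -0.2605,  8.5799]), np.float64(1.195358143955616))
[[339.9776 163.4102]
 [339.7963 183.013 ]
 [303.7843 183.4636]
 [303.2956 163.8732]
 [321.7132 173.5253]]
boss [[354.2122 102.8557]
 [352.4312 189.4135]]
[[ 0.4684 -0.2578  0.06  ]] [[ 0.4969 -0.1816  0.024 ]
 [ 0.5118 -0.2825  0.024 ]]
dp [0.1954, 0.0005, 0.0059] tw [-0.76, -0.02, -0.0]
```

```bash
python3 -c "
from h import *
for o in ([.625,-.295,8.6],[.625,-.295,-5]):
  print(proj('top',pts(o,o[2],[[.062,.095,0],[.062,-.095,0],[-.062,-.095,0],[-.062,.095,0]])).round())
go((.4684,-.2595,.10,8.6),(.4684,-.2595,.042,8.6))
"
```

```text
[[374. 158.]
 [436. 151.]
 [442. 190.]
 [380. 198.]]
[[379. 150.]
 [441. 158.]
 [438. 198.]
 [375. 190.]]
dp [0.1404, 0.0015, 0.006] tw [-0.78, -0.02, -0.0]
dp [0.1984, 0.0015, 0.006] tw [-0.78, -0.02, -0.0]
```

Request:
send_rows([
  {"delta_pos":[0.05,0.001,0.006],"twist":[-0.8,0,0]},
  {"delta_pos":[0.1,0.0015,0.006],"twist":[-0.8,0,0]},
  {"delta_pos":[0.14,0.0015,0.006],"twist":[-0.8,0,0]},
  {"delta_pos":[0.17,0.0015,0.006],"twist":[-0.8,0,0]},
  {"delta_pos":[0.188,0.0015,0.006],"twist":[-0.8,0,0]},
  {"delta_pos":[0.198,0.0015,0.006],"twist":[-0.8,0,0]},
  {"delta_pos":[0.198,0.0015,0.006],"twist":[-0.8,0,0]},
  {"delta_pos":[0.198,0.0015,0.006],"twist":[-0.8,0,0]},
], fingers=0.07)

```text
clock: 2.52
eef_pos: [0.4698, -0.2593, 0.0437]
orientation: [[0.002, -0.152, 0.988], [-0.002, 0.988, 0.152], [-1.0, -0.002, 0.001]]
ft_force: [0.1, 0.7, 0.1]
finger_gap: 0.0703
```

Request:
send_rows([
  {"delta_pos":[0,0,0],"twist":[0,0,0]},
  {"delta_pos":[0,0,0],"twist":[0,0,0]},
  {"delta_pos":[0,0,0],"twist":[0,0,0]},
  {"delta_pos":[0,0,0],"twist":[0,0,0]},
  {"delta_pos":[0,0,0],"twist":[0,0,0]},
  {"delta_pos":[0,0,0],"twist":[0,0,0]},
], fingers=0.0, force=40)

```text
clock: 3.28
eef_pos: [0.469, -0.2586, 0.0425]
orientation: [[-0.0, -0.152, 0.988], [0.0, 0.988, 0.152], [-1.0, 0.0, -0.0]]
ft_force: [-0.0, -0.3, -0.4]
finger_gap: 0.0002
```

```bash
python3 -c "
from h import *
a=bot.read_camera('wrist')[:,:,::-1];b=bot.read_camera('side')[140:270,300:420,::-1]
a=cv2.resize(a[40:400,150:520],None,fx=1.2,fy=1.2);b=cv2.resize(b,None,fx=2.9,fy=2.9,interpolation=cv2.INTER_CUBIC)
o=np.zeros((432,800,3),np.uint8);o[:432,:444]=a;o[:377,444:792]=b
cv2.imwrite('pics/w2.png',o)"
```

```text
(no output)
```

View pics/w2.png

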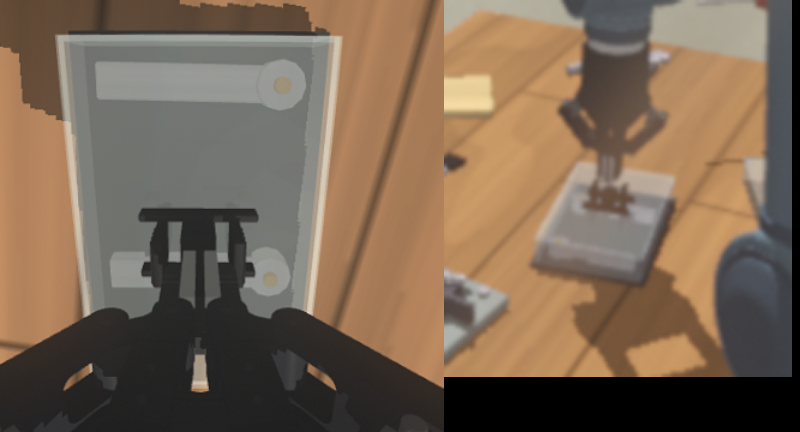

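```bash
python3 -c "
from h import *
f=lambda P:((proj('wrist',P)-[150,40])*1.2).round()
e=bot.state()['eef_pos'];print('tcp,grasp',f([e,e+[0,0,.019]]))
o=[.4684,-.2605,8.6]
for h in(.037,.056,.066): print(h,f(pts(o,8.6,[[x,y,h] for x in(-.02,.02) for y in(-.011,.011)])).tolist())
for h in(.037,): print(h,f(pts(o,8.6,[[-.062,.095,h],[.062,.095,h],[-.062,-.095,h]])).tolist())
"
```

```text
tcp,grasp [[200. 238.]
 [200. 256.]]
0.037 [[159.0, 257.0], [158.0, 216.0], [238.0, 257.0], [239.0, 217.0]]
0.056 [[155.0, 275.0], [153.0, 232.0], [242.0, 276.0], [243.0, 232.0]]
0.066 [[153.0, 287.0], [151.0, 241.0], [244.0, 287.0], [246.0, 241.0]]
0.037 [[55.0, 33.0], [343.0, 34.0], [92.0, 386.0]]
```

Request:
send_rows([
  {"delta_pos":[-0.02,0,0],"twist":[0,0,0]},
  {"delta_pos":[-0.05,0,0],"twist":[0,0,0]},
  {"delta_pos":[-0.08,0,0],"twist":[0,0,0]},
  {"delta_pos":[-0.08,0,0],"twist":[0,0,0]},
  {"delta_pos":[-0.08,0,0],"twist":[0,0,0]},
  {"delta_pos":[-0.08,0,0],"twist":[0,0,0]},
], fingers=0.0854)

```text
clock: 4.12
eef_pos: [0.4682, -0.2578, 0.1208]
orientation: [[-0.002, -0.152, 0.988], [0.002, 0.988, 0.152], [-1.0, 0.002, -0.002]]
ft_force: [-0.2, -0.5, -0.1]
finger_gap: 0.0858
```

```bash
python3 -c "
from h import *
c=snap('wrist','w3.png',(200,80,440,300),3)
e=bot.state()['eef_pos'];f=lambda P:((proj('wrist',P,c)-[200,80])*3).round().tolist()
o=[.4684,-.2605,8.6]
for h in(.037,.066): print(h,f(pts(o,8.6,[[x,y,h] for x in(-.02,.02) for y in(-.011,.011)])))
"
```

```text
0.037 [[279.0, 399.0], [277.0, 323.0], [421.0, 399.0], [423.0, 324.0]]
0.066 [[270.0, 437.0], [269.0, 353.0], [429.0, 437.0], [431.0, 354.0]]
```

View pics/w3.png

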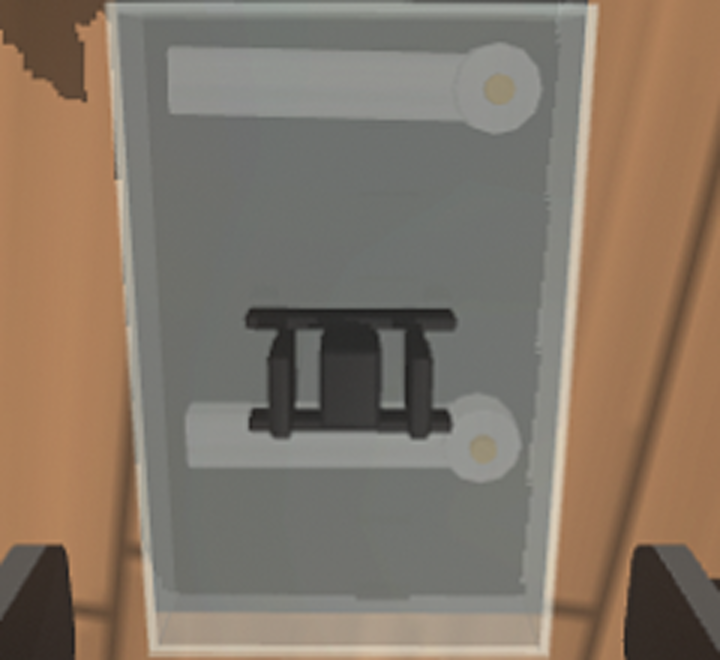

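```bash
python3 -c "
import cv2
a=cv2.imread('pics/w2.png');l=cv2.resize(a[190:330,110:290],None,fx=3,fy=3,interpolation=cv2.INTER_CUBIC)
r=cv2.resize(a[120:260,560:660],None,fx=2.5,fy=3,interpolation=cv2.INTER_CUBIC)
import numpy as np;o=np.hstack([l,r]);o=cv2.convertScaleAbs(o,alpha=2.2,beta=10);cv2.imwrite('pics/w2z.png',o)"
```

```text
(no output)
```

View pics/w2z.png

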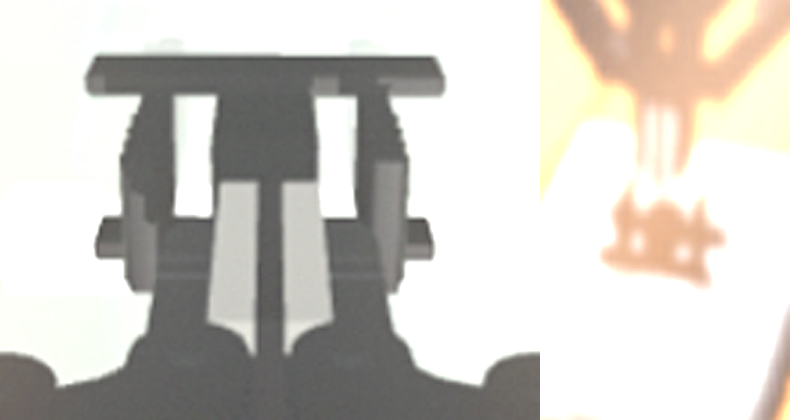

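```bash
python3 -c "
from h import *
s=bot.state();c=bot.get_calibration('wrist');R=s['orientation'];e=s['eef_pos']
for y in(.011,.0):
  for d in(0,.013,.02,.03,.04,.05): print(y,d,proj('wrist',[e+R@[-d,y,.043],e+R@[-d,y,0]],c).ravel().round(1))
"
```

```text
0.011 0 [391.9 220.7 316.9 220.8]
0.011 0.013 [397.3 229.4 317.  229.4]
0.011 0.02 [400.6 234.6 317.  234.6]
0.011 0.03 [405.8 242.7 317.1 242.8]
0.011 0.04 [411.6 251.9 317.2 252.1]
0.011 0.05 [418.2 262.4 317.3 262.7]
0.0 0 [390.5 238.4 316.9 238.4]
0.0 0.013 [395.7 248.1 316.9 248.2]
0.0 0.02 [398.9 253.9 317.  254. ]
0.0 0.03 [403.8 263.  317.1 263.2]
0.0 0.04 [409.4 273.3 317.1 273.5]
0.0 0.05 [415.7 284.9 317.2 285.3]
```

The finger tips in the wrist view sit about 28 mm short of the stated TCP. They also closed above the tabs (up to z 0.066) at a TCP reading of 0.042. I'll descend further, stepwise, checking the force.

Request:
send_rows([
  {"delta_pos":[0.04,-0.001,0],"twist":[0,0,0]},
  {"delta_pos":[0.07,-0.001,0],"twist":[0,0,0]},
  {"delta_pos":[0.085,-0.001,0],"twist":[0,0,0]},
  {"delta_pos":[0.092,-0.001,0],"twist":[0,0,0]},
  {"delta_pos":[0.092,-0.001,0],"twist":[0,0,0]},
  {"delta_pos":[0.092,-0.001,0],"twist":[0,0,0]},
], fingers=0.07)

```text
clock: 4.92
eef_pos: [0.4699, -0.2602, 0.0316]
orientation: [[0.002, -0.152, 0.988], [-0.001, 0.988, 0.152], [-1.0, -0.002, 0.001]]
ft_force: [-0.5, -0.6, -0.5]
finger_gap: 0.0699
```

Request:
send_rows([
  {"delta_pos":[0.004,0,0],"twist":[0,0,0]},
  {"delta_pos":[0.008,0,0],"twist":[0,0,0]},
  {"delta_pos":[0.011,0,0],"twist":[0,0,0]},
  {"delta_pos":[0.011,0,0],"twist":[0,0,0]},
])

```text
clock: 5.42
eef_pos: [0.4689, -0.2593, 0.0191]
orientation: [[-0.001, -0.152, 0.988], [0.001, 0.988, 0.152], [-1.0, 0.001, -0.001]]
ft_force: [-0.4, -0.1, -0.5]
finger_gap: 0.0697
```

Request:
send_rows([
  {"delta_pos":[0,0,0],"twist":[0,0,0]},
  {"delta_pos":[0,0,0],"twist":[0,0,0]},
  {"delta_pos":[0,0,0],"twist":[0,0,0]},
  {"delta_pos":[0,0,0],"twist":[0,0,0]},
  {"delta_pos":[0,0,0],"twist":[0,0,0]},
  {"delta_pos":[0,0,0],"twist":[0,0,0]},
], fingers=0.0, force=40)

```text
clock: 6.18
eef_pos: [0.469, -0.2599, 0.0206]
orientation: [[-0.001, -0.152, 0.988], [-0.0, 0.988, 0.152], [-1.0, -0.0, -0.001]]
ft_force: [-4.5, 0.7, 8.5]
finger_gap: 0.0235
```

Request:
send_rows([
  {"delta_pos":[0,0,0],"twist":[0,0,0]},
  {"delta_pos":[0,0,0],"twist":[0,0,0]},
])

```text
clock: 6.42
eef_pos: [0.469, -0.2599, 0.0205]
orientation: [[-0.001, -0.152, 0.988], [-0.0, 0.988, 0.152], [-1.0, -0.0, -0.001]]
ft_force: [-3.8, 1.1, 7.7]
finger_gap: 0.0235
```

```bash
python3 -c "
from h import *
snap('wrist','w4.png',(220,120,420,280),4)"
```

```text
(no output)
```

View pics/w4.png

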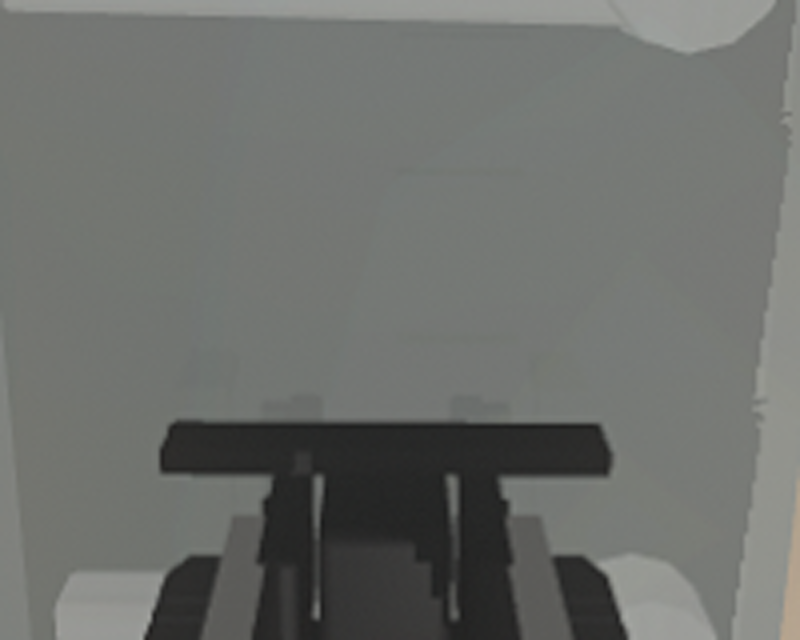

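Both pads are on the tabs at (255,540) and (520,540) in the crop, and the tabs have swung in towards the core. I'll lift gently.

Request:
send_rows([
  {"delta_pos":[-0.005,0,0],"twist":[0,0,0]},
  {"delta_pos":[-0.012,0,0],"twist":[0,0,0]},
  {"delta_pos":[-0.02,0,0],"twist":[0,0,0]},
  {"delta_pos":[-0.03,0,0],"twist":[0,0,0]},
  {"delta_pos":[-0.03,0,0],"twist":[0,0,0]},
])

```text
clock: 7.1
eef_pos: [0.4699, -0.2602, 0.0508]
orientation: [[0.002, -0.152, 0.988], [-0.002, 0.988, 0.152], [-1.0, -0.002, 0.002]]
ft_force: [-0.5, 0.0, -1.8]
finger_gap: 0.0233
```

```bash
python3 -c "
from h import *
snap('side','s2.png',(300,130,440,270),4)"
```

```text
(no output)
```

View pics/s2.png

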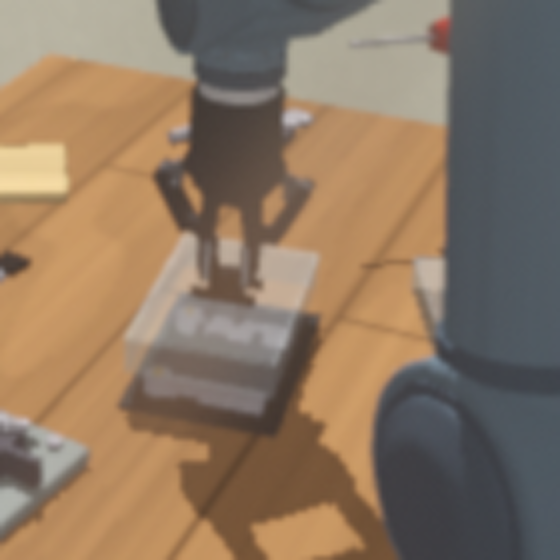

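Request:
send_rows([
  {"delta_pos":[-0.025,0,0],"twist":[0,0,0]},
  {"delta_pos":[-0.05,0,0],"twist":[0,0,0]},
  {"delta_pos":[-0.05,-0.015,0.04],"twist":[0,0,0]},
  {"delta_pos":[-0.05,-0.03,0.08],"twist":[0,0,0]},
  {"delta_pos":[-0.05,-0.045,0.12],"twist":[0,0,0]},
  {"delta_pos":[-0.05,-0.055,0.15],"twist":[0,0,0]},
  {"delta_pos":[-0.05,-0.061,0.168],"twist":[0,0,0]},
  {"delta_pos":[-0.05,-0.061,0.168],"twist":[0,0,0]},
  {"delta_pos":[-0.02,-0.061,0.168],"twist":[0,0,0]},
  {"delta_pos":[0.01,-0.061,0.168],"twist":[0,0,0]},
  {"delta_pos":[0.02,-0.061,0.168],"twist":[0,0,0]},
  {"delta_pos":[0.026,-0.061,0.168],"twist":[0,0,0]},
  {"delta_pos":[0.031,-0.061,0.168],"twist":[0,0,0]},
  {"delta_pos":[0.031,-0.061,0.168],"twist":[0,0,0]},
  {"delta_pos":[0.031,-0.061,0.168],"twist":[0,0,0]},
])

```text
clock: 9.02
eef_pos: [0.645, -0.2946, 0.0193]
orientation: [[0.001, -0.152, 0.988], [-0.001, 0.988, 0.152], [-1.0, -0.001, 0.001]]
ft_force: [0.2, 0.3, -0.9]
finger_gap: 0.0237
```

Request:
send_rows([
  {"delta_pos":[0.0015,0,0],"twist":[0,0,0]},
  {"delta_pos":[0.0015,0,0],"twist":[0,0,0]},
])

```text
clock: 9.28
eef_pos: [0.645, -0.2946, 0.0177]
orientation: [[0.001, -0.152, 0.988], [-0.001, 0.988, 0.152], [-1.0, -0.001, 0.001]]
ft_force: [0.3, -0.1, 0.5]
finger_gap: 0.0237
```

Request:
send_rows([
  {"delta_pos":[0,0,0],"twist":[0,0,0]},
  {"delta_pos":[0,0,0],"twist":[0,0,0]},
  {"delta_pos":[0,0,0],"twist":[0,0,0]},
  {"delta_pos":[0,0,0],"twist":[0,0,0]},
  {"delta_pos":[-0.02,0,0],"twist":[0,0,0]},
  {"delta_pos":[-0.06,0,0],"twist":[0,0,0]},
  {"delta_pos":[-0.12,0,0],"twist":[0,0,0]},
  {"delta_pos":[-0.16,0,0],"twist":[0,0,0]},
  {"delta_pos":[-0.16,0,0],"twist":[0,0,0]},
], fingers=0.07)

```text
clock: 10.4
eef_pos: [0.6472, -0.2961, 0.1847]
orientation: [[0.01, -0.152, 0.988], [-0.006, 0.988, 0.152], [-1.0, -0.008, 0.009]]
ft_force: [0.2, -0.6, 0.5]
finger_gap: 0.0697
```

```bash
python3 -c "
from h import *
print(bot.state()['eef_pos'])
P=[.602,-.026,-8]
# view pose: camera over case levers, lever orientation phi=98.6, camera on -x side
p=loc([.4684,-.2605,8.6],-.02,.02); go((p[0],p[1],.20,98.6))"
```

```text
[ 0.6472 -0.2961  0.1847]
dp [-0.0176, 0.0822, -0.1912] tw [-89.86, 0.03, 0.73]
```

Request:
send_rows([
  {"delta_pos":[-0.018,0.01,-0.02],"twist":[-10,0,0]},
  {"delta_pos":[-0.018,0.02,-0.04],"twist":[-20,0,0]},
  {"delta_pos":[-0.018,0.03,-0.06],"twist":[-30,0,0]},
  {"delta_pos":[-0.018,0.04,-0.09],"twist":[-40,0,0.5]},
  {"delta_pos":[-0.018,0.05,-0.11],"twist":[-50,0,0.7]},
  {"delta_pos":[-0.018,0.06,-0.13],"twist":[-60,0,0.7]},
  {"delta_pos":[-0.018,0.07,-0.16],"twist":[-70,0,0.7]},
  {"delta_pos":[-0.018,0.08,-0.18],"twist":[-80,0,0.7]},
  {"delta_pos":[-0.018,0.082,-0.191],"twist":[-90,0,0.7]},
  {"delta_pos":[-0.018,0.082,-0.191],"twist":[-90,0,0.7]},
  {"delta_pos":[-0.018,0.082,-0.191],"twist":[-90,0,0.7]},
  {"delta_pos":[-0.018,0.082,-0.191],"twist":[-90,0,0.7]},
], fingers=0.05)

```text
clock: 11.9
eef_pos: [0.4436, -0.2423, 0.195]
orientation: [[-0.009, -0.989, -0.151], [0.007, -0.151, 0.989], [-1.0, 0.008, 0.008]]
ft_force: [-0.5, -0.0, 1.0]
finger_gap: 0.05
```

```bash
python3 -c "
from h import *
print(bot.state()['eef_pos'],bot.state()['joints'])
snap('wrist','w5.png')"
```

```text
[ 0.4436 -0.2423  0.195 ] [ -41.4869   -4.8148  110.1081   -0.0556   75.3409 -140.1475]
```

View pics/w5.png

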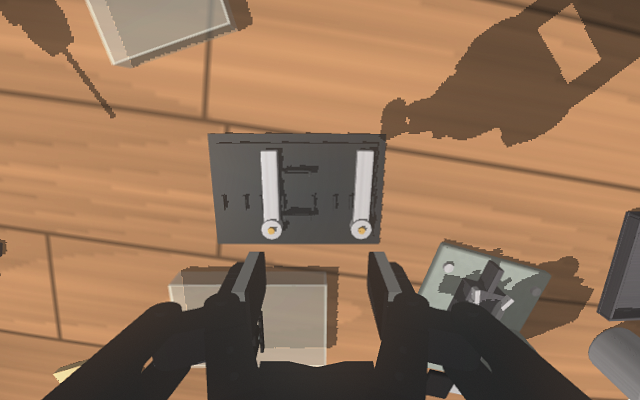

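The cover is lying on the bench at (250,320) and the case is open. Levers: right one with tail (364,152) and boss (361,229); left one with tail (269,152) and boss (272,230).

```bash
python3 -c "
from h import *
c=cal('w5.png')
b=unproj('wrist',[(361,229),(271.5,230)],.024,c);t=unproj('wrist',[(364.5,152),(269,152)],.020,c)
for i in(0,1):
  d=b[i]-t[i];L=np.hypot(*d[:2]);u=d[:2]/L;print('boss',b[i],'tail',t[i],'L(90)',L,'yaw',np.degrees(np.arctan2(u[1],u[0])),'mid',b[i][:2]-.039*u,'grip',b[i][:2]-.078*u)
for y in(.074,-.03): print(loc([.4684,-.2605,8.6],0,y))
print('press', fit('wrist',[(418,307),(447,241),(548,275)],[[-.092,-.065,.015],[-.092,.09,.015],[.09,.09,.015]][:0] or [[.09,-.065,.015],[-.092,-.065,.015],[-.092,.09,.015]],[.6,-.026,-8],c))
"
```

```text
boss [ 0.4961 -0.1819  0.024 ] tail [ 0.409  -0.1945  0.02  ] L(90) 0.08803478220370525 yaw 8.217398796367377 mid [ 0.4575 -0.1875] grip [ 0.4189 -0.193 ]
boss [ 0.5126 -0.2837  0.024 ] tail [ 0.4245 -0.2967  0.02  ] L(90) 0.08903660178076762 yaw 8.412840367723861 mid [ 0.474  -0.2894] grip [ 0.4354 -0.2951]
[ 0.4573 -0.1873]
[ 0.4729 -0.2902]
press (array([  0.5817,  -0.0235, -13.1829]), np.float64(34.9464582313833))
```

```bash
python3 -c "
from h import *
p=np.array([.4575,-.1875])-.041*np.array([np.cos(np.radians(8.3)),np.sin(np.radians(8.3))]);print(p)
go((p[0],p[1],.10,98.3),(p[0],p[1],-.0,98.3),(p[0],p[1],-.018,98.3))"
```

```text
[ 0.4169 -0.1934]
dp [0.0955, 0.0182, 0.0516] tw [0.39, 0.45, -0.45]
dp [0.1955, 0.0174, 0.0508] tw [0.39, 0.45, -0.45]
dp [0.2135, 0.0173, 0.0507] tw [0.39, 0.45, -0.45]
```

Request:
send_rows([
  {"delta_pos":[0.03,0.018,0.05],"twist":[0.4,0.4,-0.4]},
  {"delta_pos":[0.08,0.018,0.051],"twist":[0.4,0.4,-0.4]},
  {"delta_pos":[0.13,0.0175,0.051],"twist":[0.4,0.4,-0.4]},
  {"delta_pos":[0.17,0.0175,0.051],"twist":[0.4,0.4,-0.4]},
  {"delta_pos":[0.195,0.0175,0.0508],"twist":[0.4,0.4,-0.4]},
  {"delta_pos":[0.203,0.0175,0.0508],"twist":[0.4,0.4,-0.4]},
  {"delta_pos":[0.209,0.0175,0.0508],"twist":[0.4,0.4,-0.4]},
  {"delta_pos":[0.2135,0.0175,0.0508],"twist":[0.4,0.4,-0.4]},
  {"delta_pos":[0.2135,0.0175,0.0508],"twist":[0.4,0.4,-0.4]},
  {"delta_pos":[0.2135,0.0175,0.0508],"twist":[0.4,0.4,-0.4]},
], fingers=0.035)

```text
clock: 13.2
eef_pos: [0.4168, -0.1937, -0.0174]
orientation: [[0.0, -0.989, -0.145], [-0.0, -0.145, 0.989], [-1.0, 0.0, -0.0]]
ft_force: [-0.2, 0.1, 0.4]
finger_gap: 0.0348
```

Request:
send_rows([
  {"delta_pos":[0.003,0,0],"twist":[0,0,0]},
  {"delta_pos":[0.003,0,0],"twist":[0,0,0]},
])

```text
clock: 13.45
eef_pos: [0.4162, -0.1933, -0.0211]
orientation: [[-0.001, -0.989, -0.145], [0.001, -0.145, 0.989], [-1.0, 0.001, 0.001]]
ft_force: [-0.6, -0.6, -0.5]
finger_gap: 0.0351
```

Request:
send_rows([
  {"delta_pos":[0.002,0,0],"twist":[0,0,0]},
  {"delta_pos":[0.002,0,0],"twist":[0,0,0]},
])

```text
clock: 13.7
eef_pos: [0.4165, -0.1935, -0.0218]
orientation: [[-0.002, -0.989, -0.145], [0.001, -0.145, 0.989], [-1.0, 0.002, 0.001]]
ft_force: [-5.1, 3.9, 13.7]
finger_gap: 0.0349
```

Contact with the bed (z 0.008) came at TCP reading −0.0217 with a 35 mm gap, so the real tips are about 30 mm behind the reported TCP. I'll raise 5 mm and grip.

Request:
send_rows([
  {"delta_pos":[-0.006,0,0],"twist":[0.1,0,0]},
  {"delta_pos":[-0.006,0,0],"twist":[0,0,0]},
])

```text
clock: 13.95
eef_pos: [0.4167, -0.1936, -0.0166]
orientation: [[0.0, -0.989, -0.145], [-0.0, -0.145, 0.989], [-1.0, -0.0, -0.0]]
ft_force: [-0.2, 0.0, -0.1]
finger_gap: 0.0349
```

Request:
send_rows([
  {"delta_pos":[0,0,0],"twist":[0,0,0]},
  {"delta_pos":[0,0,0],"twist":[0,0,0]},
  {"delta_pos":[0,0,0],"twist":[0,0,0]},
  {"delta_pos":[0,0,0],"twist":[0,0,0]},
], fingers=0.0, force=80)

```text
clock: 14.45
eef_pos: [0.4163, -0.1933, -0.0168]
orientation: [[-0.001, -0.989, -0.145], [0.001, -0.145, 0.989], [-1.0, 0.001, 0.001]]
ft_force: [-1.4, 1.6, 4.4]
finger_gap: 0.0151
```

Request:
send_rows([
  {"delta_pos":[-0.02,0,0],"twist":[0,0,0]},
  {"delta_pos":[-0.06,0,0],"twist":[0,0,0]},
  {"delta_pos":[-0.11,0,0],"twist":[0,0,0]},
  {"delta_pos":[-0.15,0,0],"twist":[0,0,0]},
  {"delta_pos":[-0.15,0,0],"twist":[0,0,0]},
  {"delta_pos":[-0.15,0,0],"twist":[0,0,0]},
])

```text
clock: 15.2
eef_pos: [0.4156, -0.1927, 0.1315]
orientation: [[-0.003, -0.989, -0.145], [0.002, -0.145, 0.989], [-1.0, 0.003, 0.003]]
ft_force: [-0.3, 0.7, -1.9]
finger_gap: 0.0153
```

```bash
python3 -c "
from h import *
go((.44,-.005,.14,82))"
```

```text
dp [-0.0081, -0.0514, 0.1822] tw [16.34, 0.13, -0.17]
```

Request:
send_rows([
  {"delta_pos":[-0.008,-0.005,0.03],"twist":[3,0,0]},
  {"delta_pos":[-0.008,-0.015,0.07],"twist":[7,0,0]},
  {"delta_pos":[-0.008,-0.03,0.11],"twist":[11,0,0]},
  {"delta_pos":[-0.008,-0.04,0.15],"twist":[14,0,0]},
  {"delta_pos":[-0.008,-0.051,0.182],"twist":[16.3,0.1,-0.2]},
  {"delta_pos":[-0.008,-0.051,0.182],"twist":[16.3,0.1,-0.2]},
  {"delta_pos":[-0.008,-0.051,0.182],"twist":[16.3,0.1,-0.2]},
  {"delta_pos":[-0.008,-0.051,0.182],"twist":[16.3,0.1,-0.2]},
])

```text
clock: 16.2
eef_pos: [0.4401, -0.0066, 0.1404]
orientation: [[0.001, -0.99, 0.14], [-0.001, 0.14, 0.99], [-1.0, -0.001, -0.001]]
ft_force: [-0.5, -0.8, -1.7]
finger_gap: 0.015
```

```bash
python3 -c "
from h import *
print(bot.state()['eef_pos'],bot.state()['finger_gap'])
snap('wrist','w6.png',(120,80,520,380),2)"
```

```text
[ 0.4401 -0.0066  0.1404] 0.014988578310259596
```

View pics/w6.png

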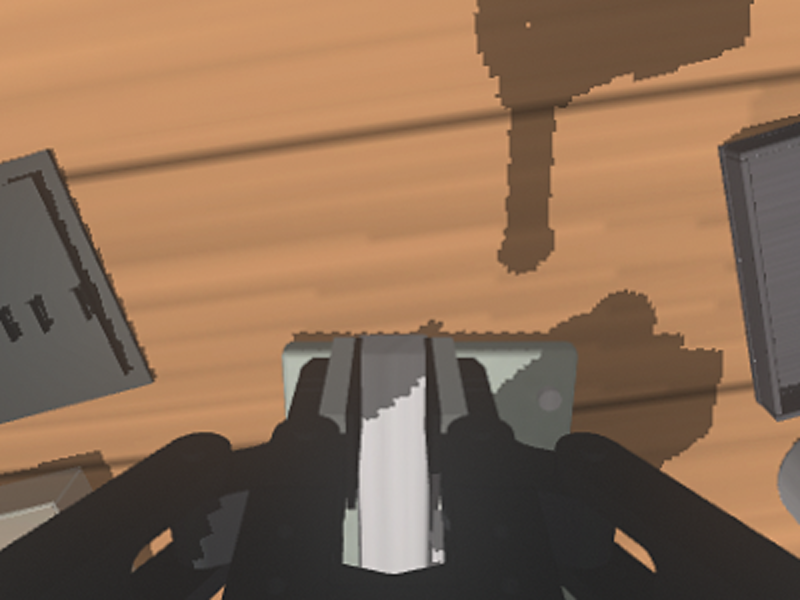

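The wrist camera looks back past the hand. It shows the press plate's front corners at (283,342) and (577,345) in the crop, i.e. raw (261.5,251) and (408.5,252.5).

```bash
python3 -c "
from h import *
c=cal('w6.png')
print(fit('wrist',[(261.5,251),(408.5,252.5)],[[-.092,-.065,.015],[-.092,.09,.015]],[.6,-.026,-8],c))
q=unproj('wrist',[(261.5,251),(408.5,252.5)],.015,c);print(q,np.linalg.norm(q[1]-q[0]))
ct=bot.get_calibration('top');k=4.44
B=[[275+(u-421.8)/k,130+v/k] for u,v in [(465,322),(690,362),(732,100)]]
print('top plate',unproj('top',B,.015,ct))
f=lambda u,v:[275+(u-421.8)/k,130+v/k]
print('knob',unproj('top',[f(620,108)],.292,ct),'pad',unproj('top',[f(753,194)],.144,ct),'column tl,tr corners',unproj('top',[f(492,36),f(563,48)],.235,ct))
# bolts on plate assume symmetrical
print('lever in w6', unproj('wrist',[(120+357/2,80+345/2),(120+427/2,80+345/2),(120+360/2,80+560/2),(120+432/2,80+560/2)],bot.state()['eef_pos'][2]+.0248+.012,c))
"
```

```text
(array([ 0.6007, -0.0248, -8.7509]), np.float64(1.9734718034001162))
[[ 0.5    -0.073   0.015 ]
 [ 0.5229  0.0762  0.015 ]] 0.15091647320876023
top plate [[ 0.5244  0.0724  0.015 ]
 [ 0.502  -0.0773  0.015 ]
 [ 0.6813 -0.1017  0.015 ]]
knob [[ 0.6034 -0.0256  0.292 ]] pad [[ 0.5891 -0.109   0.144 ]] column tl,tr corners [[0.6586 0.0496 0.235 ]
 [0.6526 0.0082 0.235 ]]
lever in w6 [[ 0.4279 -0.0147  0.1774]
 [ 0.4302  0.0014  0.1774]
 [ 0.4903 -0.0238  0.1774]
 [ 0.493  -0.005   0.1774]]
```

```bash
python3 -c "
from h import *
P=[.6025,-.0252,-8.5]
p=loc(P,-.095,-.075);print(p);go((p[0],p[1],.14,-8.5))"
```

```text
[ 0.4975 -0.0853]
dp [0.0008, -0.0676, -0.0699] tw [90.46, 0.05, 0.11]
```

Request:
send_rows([
  {"delta_pos":[0,-0.008,-0.008],"twist":[10,0,0]},
  {"delta_pos":[0,-0.015,-0.015],"twist":[20,0,0]},
  {"delta_pos":[0,-0.023,-0.023],"twist":[30,0,0]},
  {"delta_pos":[0,-0.03,-0.03],"twist":[40,0,0]},
  {"delta_pos":[0,-0.038,-0.038],"twist":[50,0,0]},
  {"delta_pos":[0,-0.045,-0.045],"twist":[60,0,0]},
  {"delta_pos":[0,-0.053,-0.053],"twist":[70,0,0]},
  {"delta_pos":[0,-0.06,-0.06],"twist":[80,0,0]},
  {"delta_pos":[0,-0.068,-0.07],"twist":[90.4,0,0]},
  {"delta_pos":[0,-0.068,-0.07],"twist":[90.4,0,0]},
  {"delta_pos":[0,-0.068,-0.07],"twist":[90.4,0,0]},
  {"delta_pos":[0,-0.068,-0.07],"twist":[90.4,0,0]},
])

```text
clock: 17.75
eef_pos: [0.4979, -0.0845, 0.1412]
orientation: [[0.002, 0.144, 0.99], [-0.001, 0.99, -0.144], [-1.0, -0.001, 0.002]]
ft_force: [0.4, -0.1, -1.9]
finger_gap: 0.0149
```

```bash
python3 -c "
from h import *
print(bot.state()['eef_pos'],bot.state()['finger_gap'])
snap('wrist','w7.png',(200,20,600,320),2)"
```

```text
[ 0.4979 -0.0845  0.1412] 0.014940790878891625
```

View pics/w7.png

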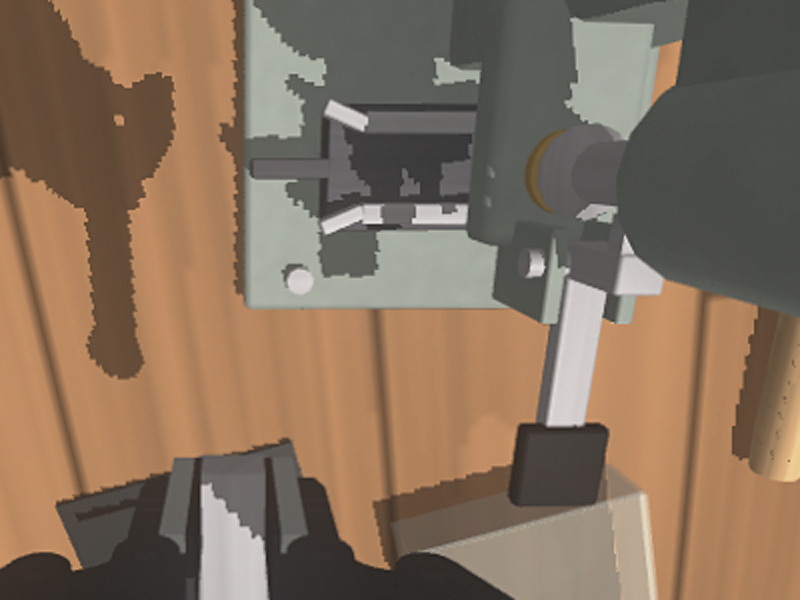

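A clear view of the press. In the crop: plate corner (247,307), rest front end (251,168) and at the anvil (328,168), lower rail's inner edge at v≈206, trigger pad centre ≈(560,463).

```bash
python3 -c "
from h import *
c=cal('w7.png');r=lambda L:[(200+u/2,20+v/2) for u,v in L]
uv=r([(246,308),(251,168),(328,168),(561,463)])
L=[[-.092,-.065,.015],[-.088,0,.04],[-.058,0,.04],[0,-.084,.144]]
f=fit('wrist',uv,L,[.6,-.026,-8],c);print(f);o=f[0]
print((proj('wrist',pts(o,o[2],L),c)-uv).round(2)*2)
g=lambda P:((proj('wrist',pts(o,o[2],P),c)-[200,20])*2).round(1).tolist()
print('rail lower in/ upper in',g([[-.045,-.0135,.05],[-.025,-.0135,.05],[-.045,.0135,.05],[-.025,.0135,.05]]))
print('pad corners',g([[x,y,.144] for x,y in((-.013,-.097),(-.013,-.071),(.013,-.071),(.013,-.097))]))
print('plate edge pts',g([[-.092,0,.015],[-.092,.05,.015],[-.03,-.065,.015]]),'knob',g([[0,0,.256],[0,0,.271],[0,0,.292]]))
"
```

```text
(array([ 0.6044, -0.0233, -7.4958]), np.float64(1.565207871791415))
[[-3.14  1.52]
 [ 1.48 -1.08]
 [-2.04 -1.92]
 [ 2.42  1.84]]
rail lower in/ upper in [[361.1, 201.0], [410.9, 200.6], [364.0, 129.7], [415.3, 129.4]]
pad corners [[514.6, 504.8], [525.9, 424.9], [613.8, 423.3], [599.0, 502.9]]
plate edge pts [[241.6, 166.7], [240.5, 44.5], [373.3, 307.9]] knob [[1218.9, 193.4], [1403.1, 216.2], [424.2, 354.4]]
```

```bash
python3 -c "
from h import *
c=cal('w7.png');r=lambda L:[(200+u/2,20+v/2) for u,v in L]
a=np.radians(-8.4);R=np.array([[np.cos(a),-np.sin(a)],[np.sin(a),np.cos(a)]])
for n,uv,l,z in [('rest',(251,168),(-.088,0),.04),('anvil',(328,168),(-.058,0),.04),('plate',(246,308),(-.092,-.065),.015),('raillo',(420,206),None,.05),('railhi',(420,132),None,.05),('pad',(561,463),(0,-.084),.144),('padleft',(520,428),(-.013,-.071),.144),('padr',(606,426),(.013,-.071),.144)]:
  q=unproj('wrist',r([uv]),z,c)[0][:2]
  if l: print(n,q-R@np.array(l))
  else: print(n,'local y for origin(.603,-.0245)',R.T@(q-[.603,-.0245]))
"
```

```text
rest [ 0.6035 -0.025 ]
anvil [ 0.605  -0.0251]
plate [ 0.6068 -0.0244]
raillo local y for origin(.603,-.0245) [-0.0197 -0.0146]
railhi local y for origin(.603,-.0245) [-0.0221  0.0135]
pad [ 0.605  -0.0228]
padleft [ 0.6038 -0.0244]
padr [ 0.6032 -0.0238]
```

```bash
cat >> h.py <<'E'
P=[.604,-.025,-8.4]
E
python3 -c "
from h import *
p=loc(P,-.175,0);go((p[0],p[1],.10,81.6),(p[0],p[1],.018,81.6))"
```

```text
dp [0.0411, 0.0745, -0.0788] tw [-89.89, 0.09, 0.14]
dp [0.1231, 0.0745, -0.079] tw [-89.89, 0.09, 0.14]
```

Request:
send_rows([
  {"delta_pos":[0,0.008,-0.015],"twist":[-10,0,0]},
  {"delta_pos":[0,0.016,-0.03],"twist":[-20,0,0]},
  {"delta_pos":[0,0.024,-0.045],"twist":[-30,0,0]},
  {"delta_pos":[0,0.032,-0.06],"twist":[-40,0,0]},
  {"delta_pos":[0,0.04,-0.07],"twist":[-50,0,0]},
  {"delta_pos":[0.01,0.05,-0.079],"twist":[-60,0,0]},
  {"delta_pos":[0.02,0.06,-0.079],"twist":[-70,0,0]},
  {"delta_pos":[0.03,0.068,-0.079],"twist":[-80,0,0]},
  {"delta_pos":[0.05,0.0745,-0.079],"twist":[-89.9,0.1,0.1]},
  {"delta_pos":[0.08,0.0745,-0.079],"twist":[-89.9,0.1,0.1]},
  {"delta_pos":[0.105,0.0745,-0.079],"twist":[-89.9,0.1,0.1]},
  {"delta_pos":[0.123,0.0745,-0.079],"twist":[-89.9,0.1,0.1]},
  {"delta_pos":[0.123,0.0745,-0.079],"twist":[-89.9,0.1,0.1]},
  {"delta_pos":[0.123,0.0745,-0.079],"twist":[-89.9,0.1,0.1]},
])

```text
clock: 19.55
eef_pos: [0.4318, 0.0003, 0.0189]
orientation: [[0.001, -0.989, 0.147], [-0.001, 0.147, 0.989], [-1.0, -0.002, -0.001]]
ft_force: [0.1, 1.1, -1.5]
finger_gap: 0.0152
```

```bash
python3 -c "
from h import *
print(bot.state()['eef_pos'],bot.state()['orientation'][:2,2])
for x in(-.13,-.11,-.095,-.083,-.080): p=loc(P,x,0);go((p[0],p[1],.0178,81.6))"
```

```text
[0.4318 0.0003 0.0189] [0.1465 0.9892]
dp [0.0011, -0.0441, 0.0002] tw [-0.03, -0.05, 0.09]
dp [0.0012, -0.0641, 0.0002] tw [-0.03, -0.05, 0.09]
dp [0.0012, -0.0791, 0.0002] tw [-0.03, -0.05, 0.09]
dp [0.0012, -0.0911, 0.0002] tw [-0.03, -0.05, 0.09]
dp [0.0012, -0.0941, 0.0002] tw [-0.03, -0.05, 0.09]
```

Request:
send_rows([
  {"delta_pos":[0.001,-0.02,0],"twist":[0,0,0.1]},
  {"delta_pos":[0.001,-0.036,0],"twist":[0,0,0.1]},
  {"delta_pos":[0.001,-0.044,0],"twist":[0,0,0.1]},
  {"delta_pos":[0.001,-0.05,0],"twist":[0,0,0.1]},
  {"delta_pos":[0.001,-0.056,0],"twist":[0,0,0.1]},
  {"delta_pos":[0.001,-0.06,0],"twist":[0,0,0.1]},
  {"delta_pos":[0.001,-0.06,0],"twist":[0,0,0.1]},
])

```text
clock: 20.42
eef_pos: [0.4906, -0.0085, 0.0171]
orientation: [[-0.001, -0.989, 0.147], [-0.001, 0.147, 0.989], [-1.0, 0.001, -0.001]]
ft_force: [-0.6, 0.8, -2.3]
finger_gap: 0.015
```

Request:
send_rows([
  {"delta_pos":[0,-0.006,0],"twist":[0,0,0]},
  {"delta_pos":[0,-0.012,0],"twist":[0,0,0]},
  {"delta_pos":[0,-0.018,0],"twist":[0,0,0]},
  {"delta_pos":[0,-0.024,0],"twist":[0,0,0]},
  {"delta_pos":[0,-0.028,0],"twist":[0,0,0]},
  {"delta_pos":[0,-0.028,0],"twist":[0,0,0]},
])

```text
clock: 21.18
eef_pos: [0.5186, -0.0126, 0.0171]
orientation: [[-0.001, -0.989, 0.147], [-0.001, 0.147, 0.989], [-1.0, 0.001, -0.001]]
ft_force: [0.0, 0.5, -1.3]
finger_gap: 0.0152
```

Request:
send_rows([
  {"delta_pos":[0,-0.003,0],"twist":[0,0,0]},
  {"delta_pos":[0,-0.005,0],"twist":[0,0,0]},
  {"delta_pos":[0,-0.005,0],"twist":[0,0,0]},
])

```text
clock: 21.55
eef_pos: [0.5234, -0.0133, 0.0171]
orientation: [[-0.001, -0.989, 0.147], [-0.001, 0.147, 0.989], [-1.0, 0.001, -0.001]]
ft_force: [-0.1, 0.7, -2.3]
finger_gap: 0.015
```

Request:
send_rows([
  {"delta_pos":[0,-0.0015,0],"twist":[0,0,0]},
  {"delta_pos":[0,-0.0015,0],"twist":[0,0,0]},
])

```text
clock: 21.8
eef_pos: [0.5239, -0.0134, 0.0167]
orientation: [[-0.003, -0.989, 0.147], [-0.0, 0.147, 0.989], [-1.0, 0.003, -0.001]]
ft_force: [-2.7, 0.9, -0.4]
finger_gap: 0.0152
```

Request:
send_rows([
  {"delta_pos":[0,-0.0015,0],"twist":[0,0,0]},
  {"delta_pos":[0,-0.0015,0],"twist":[0,0,0]},
])

```text
clock: 22.05
eef_pos: [0.5238, -0.0133, 0.0161]
orientation: [[-0.007, -0.989, 0.147], [0.0, 0.147, 0.989], [-1.0, 0.007, -0.001]]
ft_force: [-7.4, 0.8, 0.2]
finger_gap: 0.015
```

Request:
send_rows([
  {"delta_pos":[0.001,0.0015,0],"twist":[0,0,0]},
  {"delta_pos":[0.0015,0.0015,0],"twist":[0,0,0]},
  {"delta_pos":[0.0015,0.0015,0],"twist":[0,0,0]},
])

```text
clock: 22.42
eef_pos: [0.5239, -0.0134, 0.0153]
orientation: [[-0.003, -0.989, 0.147], [-0.0, 0.147, 0.989], [-1.0, 0.003, -0.001]]
ft_force: [-5.3, 1.0, 0.1]
finger_gap: 0.0152
```

The lever is against the stop: contact at local x −0.081, against an expected −0.0806. I'll release it and back off. I'll pull the knob up by gripping the cap's sides from above, because tilting the tool horizontal looks out of reach here.

Request:
send_rows([
  {"delta_pos":[0,0,0],"twist":[0,0,0]},
  {"delta_pos":[0,0,0],"twist":[0,0,0]},
  {"delta_pos":[0,0,0],"twist":[0,0,0]},
  {"delta_pos":[0,0,0],"twist":[0,0,0]},
], fingers=0.04)

```text
clock: 22.92
eef_pos: [0.5251, -0.0137, 0.0158]
orientation: [[-0.001, -0.989, 0.147], [-0.001, 0.147, 0.989], [-1.0, 0.0, -0.001]]
ft_force: [-0.2, -0.5, 0.1]
finger_gap: 0.04
```

Request:
send_rows([
  {"delta_pos":[-0.015,0.002,0],"twist":[0,0,0]},
  {"delta_pos":[-0.04,0.02,0],"twist":[0,0,0]},
  {"delta_pos":[-0.09,0.06,0],"twist":[0,0,0]},
  {"delta_pos":[-0.15,0.08,0],"twist":[0,0,0]},
  {"delta_pos":[-0.21,0.08,0],"twist":[0,0,0]},
  {"delta_pos":[-0.27,0.08,0],"twist":[0,0,0]},
  {"delta_pos":[-0.3,0.06,0],"twist":[0,0,0]},
  {"delta_pos":[-0.3,0.0,0],"twist":[0,0,0]},
  {"delta_pos":[-0.3,-0.05,0],"twist":[0,0,0]},
  {"delta_pos":[-0.3,-0.08,0],"twist":[0,0,0]},
  {"delta_pos":[-0.3,-0.08,0],"twist":[0,0,0]},
  {"delta_pos":[-0.3,-0.08,0],"twist":[0,0,0]},
], fingers=0.065)

```text
clock: 24.42
eef_pos: [0.6036, -0.025, 0.3161]
orientation: [[-0.001, -0.989, 0.147], [-0.001, 0.147, 0.989], [-1.0, 0.001, -0.001]]
ft_force: [-0.3, -0.2, 0.7]
finger_gap: 0.0647
```

```bash
python3 -c "
from h import *
s=bot.state();print(s['eef_pos'],s['joints'])
go((.604,-.025,.30,81.6),(.604,-.025,.252,81.6))
snap('side','s3.png',(200,90,360,270),3.3)"
```

```text
[ 0.6036 -0.025   0.3161] [-13.0941   3.9405  88.7854  -0.0458  87.3238 -94.6343]
dp [0.0161, -0.0004, 0.0001] tw [-0.06, -0.04, -0.05]
dp [0.0641, -0.0004, 0.0001] tw [-0.06, -0.04, -0.05]
```

View pics/s3.png

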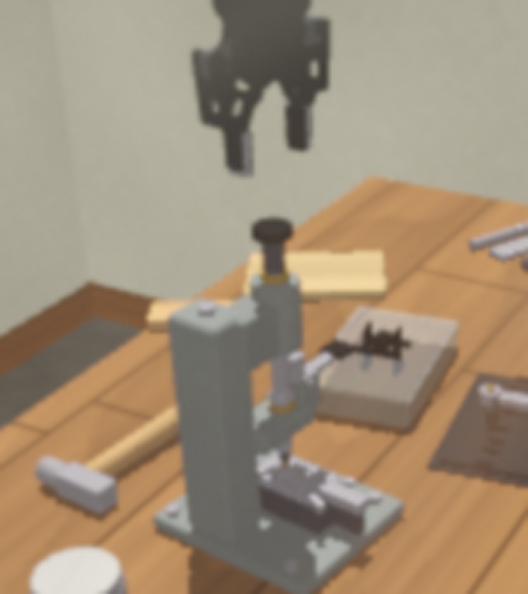

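The lever sits in the nest under the striker nose, with the gripper above the knob. Descending.

Request:
send_rows([
  {"delta_pos":[0.02,0,0],"twist":[0,0,0]},
  {"delta_pos":[0.045,0,0],"twist":[0,0,0]},
  {"delta_pos":[0.058,0,0],"twist":[0,0,0]},
  {"delta_pos":[0.064,0,0],"twist":[0,0,0]},
  {"delta_pos":[0.064,0,0],"twist":[0,0,0]},
  {"delta_pos":[0.064,0,0],"twist":[0,0,0]},
])

```text
clock: 25.22
eef_pos: [0.6046, -0.0253, 0.2525]
orientation: [[0.0, -0.989, 0.147], [-0.001, 0.147, 0.989], [-1.0, -0.0, -0.001]]
ft_force: [0.8, 0.1, 0.5]
finger_gap: 0.0648
```

Request:
send_rows([
  {"delta_pos":[0,0,0],"twist":[0,0,0]},
  {"delta_pos":[0,0,0],"twist":[0,0,0]},
  {"delta_pos":[0,0,0],"twist":[0,0,0]},
  {"delta_pos":[0,0,0],"twist":[0,0,0]},
  {"delta_pos":[0,0,0],"twist":[0,0,0]},
], fingers=0.0, force=110)

```text
clock: 25.85
eef_pos: [0.6048, -0.0231, 0.2521]
orientation: [[0.001, -0.989, 0.146], [0.003, 0.146, 0.989], [-1.0, -0.0, 0.004]]
ft_force: [1.4, 6.1, 0.8]
finger_gap: 0.0319
```

Request:
send_rows([
  {"delta_pos":[-0.004,0,0.002],"twist":[0,0,0]},
  {"delta_pos":[-0.009,0,0.002],"twist":[0,0,0]},
  {"delta_pos":[-0.014,0,0.002],"twist":[0,0,0]},
  {"delta_pos":[-0.019,0,0.002],"twist":[0,0,0]},
  {"delta_pos":[-0.024,0,0.002],"twist":[0,0,0]},
  {"delta_pos":[-0.029,0,0.002],"twist":[0,0,0]},
  {"delta_pos":[-0.034,0,0.002],"twist":[0,0,0]},
  {"delta_pos":[-0.039,0,0.002],"twist":[0,0,0]},
  {"delta_pos":[-0.039,0,0.002],"twist":[0,0,0]},
  {"delta_pos":[-0.039,0,0.002],"twist":[0,0,0]},
])

```text
clock: 27.1
eef_pos: [0.6045, -0.023, 0.2865]
orientation: [[-0.003, -0.989, 0.147], [0.001, 0.147, 0.989], [-1.0, 0.003, 0.0]]
ft_force: [11.5, 0.4, -15.3]
finger_gap: 0.032
```

Request:
send_rows([
  {"delta_pos":[-0.003,0,0],"twist":[0,0,0]},
  {"delta_pos":[-0.004,0,0],"twist":[0,0,0]},
  {"delta_pos":[-0.004,0,0],"twist":[0,0,0]},
  {"delta_pos":[-0.004,0,0],"twist":[0,0,0]},
])

```text
clock: 27.6
eef_pos: [0.6044, -0.0231, 0.2893]
orientation: [[-0.004, -0.989, 0.147], [0.001, 0.147, 0.989], [-1.0, 0.004, 0.001]]
ft_force: [11.8, 1.1, -20.0]
finger_gap: 0.0318
```

Request:
send_rows([
  {"delta_pos":[-0.002,0,0],"twist":[0,0,0]},
  {"delta_pos":[-0.002,0,0],"twist":[0,0,0]},
  {"delta_pos":[0.002,0,0],"twist":[0,0,0]},
  {"delta_pos":[0.007,0,0],"twist":[0,0,0]},
  {"delta_pos":[0.007,0,0],"twist":[0,0,0]},
  {"delta_pos":[0.007,0,0],"twist":[0,0,0]},
])

```text
clock: 28.35
eef_pos: [0.6046, -0.0231, 0.2871]
orientation: [[-0.001, -0.989, 0.147], [-0.0, 0.147, 0.989], [-1.0, 0.001, -0.0]]
ft_force: [5.6, 0.4, -5.6]
finger_gap: 0.032
```

Request:
send_rows([
  {"delta_pos":[0.001,0,0],"twist":[0,0,0]},
  {"delta_pos":[0.001,0,0],"twist":[0,0,0]},
])

```text
clock: 28.6
eef_pos: [0.6047, -0.0231, 0.287]
orientation: [[-0.0, -0.989, 0.147], [-0.0, 0.147, 0.989], [-1.0, 0.0, -0.0]]
ft_force: [4.4, 0.9, -1.4]
finger_gap: 0.0316
```

Request:
send_rows([
  {"delta_pos":[0,0,0],"twist":[0,0,0]},
  {"delta_pos":[0,0,0],"twist":[0,0,0]},
  {"delta_pos":[0,0,0],"twist":[0,0,0]},
  {"delta_pos":[0,0,0],"twist":[0,0,0]},
  {"delta_pos":[-0.02,0,0],"twist":[0,0,0]},
  {"delta_pos":[-0.05,0,0],"twist":[0,0,0]},
  {"delta_pos":[-0.06,0,0],"twist":[0,0,0]},
  {"delta_pos":[-0.06,0,0],"twist":[0,0,0]},
  {"delta_pos":[-0.06,0,0],"twist":[0,0,0]},
], fingers=0.065, force=60)

```text
clock: 29.72
eef_pos: [0.6041, -0.0231, 0.3452]
orientation: [[-0.003, -0.989, 0.147], [-0.0, 0.147, 0.989], [-1.0, 0.003, -0.001]]
ft_force: [0.4, -1.1, 0.1]
finger_gap: 0.0648
```

```bash
python3 -c "
from h import *
s=bot.state();print(s['eef_pos'],s['joints'])
im=bot.read_camera('side')
# dark knob cap rows near knob: compare
o=cv2.imread('pics/raw_s3.png')
n=im[:,:,::-1]
for m in (o,n):
  g=m[90:180,255:300].sum(2); ys,xs=np.where(g<160); print(ys.min()+90 if len(ys) else None, [int((g[r]<160).sum()) for r in range(0,90,3)])
print(proj('side',[[.604,-.0235,.298],[.604,-.0235,.332]]))
p=loc(P,0,-.084);print(p);go((p[0],p[1]-.0,.36,81.6))"
```

```text
[ 0.6041 -0.0231  0.3452] [-12.9015   3.5372  86.269   -0.0464  90.381  -94.4404]
None [0, 0, 0, 0, 0, 0, 0, 0, 0, 0, 0, 0, 0, 0, 0, 0, 0, 0, 0, 0, 0, 0, 0, 0, 0, 0, 0, 0, 0, 0]
None [0, 0, 0, 0, 0, 0, 0, 0, 0, 0, 0, 0, 0, 0, 0, 0, 0, 0, 0, 0, 0, 0, 0, 0, 0, 0, 0, 0, 0, 0]
[[282.4318 157.4641]
 [281.7967 145.7797]]
[ 0.5917 -0.1081]
dp [-0.015, -0.0003, -0.0859] tw [-0.06, -0.03, -0.22]
```

```bash
python3 -c "
from h import *
go((.592,-.1075,.345,81.6),(.592,-.1075,.121,81.6))"
```

```text
dp [0.0, -0.0005, -0.0853] tw [-0.06, -0.03, -0.22]
dp [0.224, -0.0014, -0.0852] tw [-0.06, -0.03, -0.22]
```

Request:
send_rows([
  {"delta_pos":[0,0,-0.04],"twist":[0,0,-0.2]},
  {"delta_pos":[0,-0.0005,-0.085],"twist":[0,0,-0.2]},
  {"delta_pos":[0,-0.0005,-0.085],"twist":[0,0,-0.2]},
  {"delta_pos":[0.04,-0.001,-0.085],"twist":[0,0,-0.2]},
  {"delta_pos":[0.09,-0.001,-0.085],"twist":[0,0,-0.2]},
  {"delta_pos":[0.14,-0.001,-0.085],"twist":[0,0,-0.2]},
  {"delta_pos":[0.18,-0.001,-0.085],"twist":[0,0,-0.2]},
  {"delta_pos":[0.21,-0.001,-0.085],"twist":[0,0,-0.2]},
  {"delta_pos":[0.22,-0.0015,-0.085],"twist":[0,0,-0.2]},
  {"delta_pos":[0.224,-0.0015,-0.085],"twist":[0,0,-0.2]},
  {"delta_pos":[0.224,-0.0015,-0.085],"twist":[0,0,-0.2]},
], fingers=0.0)

```text
clock: 31.15
eef_pos: [0.594, -0.1077, 0.1237]
orientation: [[0.004, -0.989, 0.147], [-0.002, 0.147, 0.989], [-1.0, -0.004, -0.001]]
ft_force: [-0.0, -0.2, 0.6]
finger_gap: -0.0001
```

Request:
send_rows([
  {"delta_pos":[0.005,0,0],"twist":[0,0,0]},
  {"delta_pos":[0.01,0,0],"twist":[0,0,0]},
  {"delta_pos":[0.012,0,0],"twist":[0,0,0]},
  {"delta_pos":[0.012,0,0],"twist":[0,0,0]},
])

```text
clock: 31.65
eef_pos: [0.5941, -0.108, 0.1125]
orientation: [[0.004, -0.989, 0.147], [-0.002, 0.147, 0.989], [-1.0, -0.004, -0.001]]
ft_force: [-2.6, 0.7, 7.3]
finger_gap: 0.0001
```

Request:
send_rows([
  {"delta_pos":[0.003,0,0],"twist":[0,0,0]},
  {"delta_pos":[0.006,0,0],"twist":[0,0,0]},
  {"delta_pos":[0.006,0,0],"twist":[0,0,0]},
])

```text
clock: 32.02
eef_pos: [0.5938, -0.1079, 0.105]
orientation: [[0.004, -0.989, 0.147], [-0.002, 0.147, 0.989], [-1.0, -0.004, -0.001]]
ft_force: [0.8, -0.8, 1.4]
finger_gap: -0.0003
```

Request:
send_rows([
  {"delta_pos":[-0.02,0,0],"twist":[0,0,0]},
  {"delta_pos":[-0.06,0.02,0],"twist":[0,0,0]},
  {"delta_pos":[-0.1,0.07,0],"twist":[0,0,0]},
  {"delta_pos":[-0.1,0.13,0.0],"twist":[0,0,0]},
  {"delta_pos":[-0.1,0.17,0.0],"twist":[0,0,0]},
  {"delta_pos":[-0.1,0.17,0.0],"twist":[0,0,0]},
  {"delta_pos":[-0.1,0.17,0.0],"twist":[0,0,0]},
], fingers=0.035)

```text
clock: 32.9
eef_pos: [0.4255, -0.0827, 0.2051]
orientation: [[0.004, -0.989, 0.147], [-0.002, 0.147, 0.989], [-1.0, -0.004, -0.001]]
ft_force: [0.5, -0.1, -0.1]
finger_gap: 0.0353
```

```bash
python3 -c "
from h import *
print(bot.state()['eef_pos'])
snap('side','s4.png',(200,90,360,270),3.3)
p=loc(P,-.12,0);q=loc(P,-.0815,0);print(p,q);go((p[0],p[1],.18,81.6),(p[0],p[1],.03,81.6),(p[0],p[1],.016,81.6),(q[0],q[1],.0165,81.6))"
```

```text
[ 0.4255 -0.0827  0.2051]
[ 0.4853 -0.0075] [ 0.5234 -0.0131]
dp [0.025, -0.0478, 0.0833] tw [-0.06, -0.05, 0.18]
dp [0.175, -0.0473, 0.0834] tw [-0.06, -0.05, 0.18]
dp [0.189, -0.0473, 0.0834] tw [-0.06, -0.05, 0.18]
dp [0.1886, -0.0858, 0.0834] tw [-0.06, -0.05, 0.18]
```

View pics/s4.png

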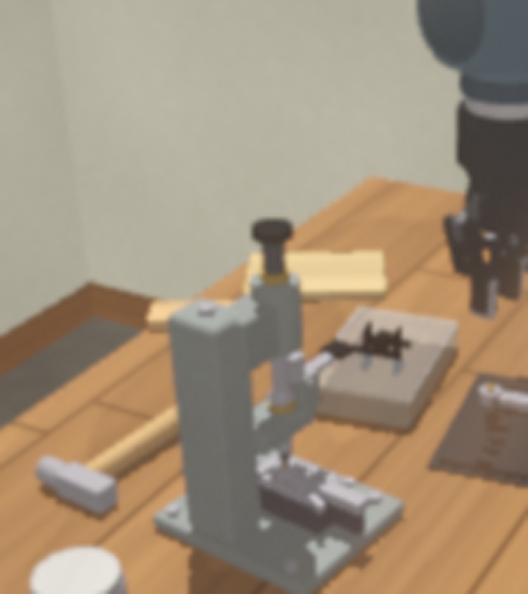

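The striker is back down and the lever is still in the nest. Now extract it.

Request:
send_rows([
  {"delta_pos":[0.03,-0.015,0.03],"twist":[0,0,0.2]},
  {"delta_pos":[0.06,-0.03,0.06],"twist":[0,0,0.2]},
  {"delta_pos":[0.09,-0.047,0.0834],"twist":[0,0,0.2]},
  {"delta_pos":[0.13,-0.047,0.0834],"twist":[0,0,0.2]},
  {"delta_pos":[0.165,-0.047,0.0834],"twist":[0,0,0.2]},
  {"delta_pos":[0.185,-0.047,0.0834],"twist":[0,0,0.2]},
  {"delta_pos":[0.189,-0.055,0.0834],"twist":[0,0,0.2]},
  {"delta_pos":[0.189,-0.07,0.0834],"twist":[0,0,0.2]},
  {"delta_pos":[0.189,-0.08,0.0834],"twist":[0,0,0.2]},
  {"delta_pos":[0.189,-0.0855,0.0834],"twist":[0,0,0.2]},
  {"delta_pos":[0.189,-0.0855,0.0834],"twist":[0,0,0.2]},
  {"delta_pos":[0.189,-0.0855,0.0834],"twist":[0,0,0.2]},
])

```text
clock: 34.45
eef_pos: [0.5219, -0.0127, 0.0153]
orientation: [[-0.002, -0.989, 0.147], [-0.0, 0.147, 0.989], [-1.0, 0.002, -0.001]]
ft_force: [-0.8, -0.0, -0.5]
finger_gap: 0.0351
```

Request:
send_rows([
  {"delta_pos":[0,0,0],"twist":[0,0,0]},
  {"delta_pos":[0,0,0],"twist":[0,0,0]},
  {"delta_pos":[0,0,0],"twist":[0,0,0]},
  {"delta_pos":[0,0,0],"twist":[0,0,0]},
], fingers=0.0, force=80)

```text
clock: 34.95
eef_pos: [0.5218, -0.0126, 0.0156]
orientation: [[-0.002, -0.989, 0.147], [-0.0, 0.147, 0.989], [-1.0, 0.002, -0.001]]
ft_force: [-3.9, 1.2, 6.2]
finger_gap: 0.0152
```

```bash
python3 -c "
from h import *
im=cv2.imread('pics/top0.png').astype(int)
m=((im.max(2)<95)&(im.max(2)-im.min(2)<30)).astype(np.uint8)
m[:, :165]=0;m[:, 275:]=0;m[:175]=0;m[255:]=0
m=cv2.morphologyEx(m,cv2.MORPH_CLOSE,np.ones((5,5)))
n,l,s,_=cv2.connectedComponentsWithStats(m);i=1+s[1:,4].argmax();print(s[i])
c=max(cv2.findContours((l==i).astype(np.uint8),0,2)[0],key=cv2.contourArea)
w=unproj('top',c.reshape(-1,2),.022)[:,:2].astype(np.float32)
r=cv2.minAreaRect(w*1000);print(r)
s=bot.state()
p=s['eef_pos']; u=loc([0,0,-8.4],1,0)
for o in ((-.10,.0165),(-.12,.12)): go((*(p[:2]+o[0]*u),o[1],81.6))
"
```

```text
[ 180  185   76   58 3154]
((486.2295227050781, 268.1700744628906), (152.29986572265625, 210.9501190185547), 9.114230155944824)
dp [-0.0007, 0.1, -0.0001] tw [-0.05, -0.04, -0.13]
dp [-0.1041, 0.1202, -0.0002] tw [-0.05, -0.04, -0.13]
```

Request:
send_rows([
  {"delta_pos":[-0.001,0.005,0],"twist":[0,0,0]},
  {"delta_pos":[-0.001,0.02,0],"twist":[0,0,0]},
  {"delta_pos":[-0.001,0.04,0],"twist":[0,0,0]},
  {"delta_pos":[-0.001,0.065,0],"twist":[0,0,0]},
  {"delta_pos":[-0.001,0.1,0],"twist":[0,0,0]},
  {"delta_pos":[-0.03,0.12,0],"twist":[0,0,0]},
  {"delta_pos":[-0.09,0.12,0],"twist":[0,0,0]},
  {"delta_pos":[-0.13,0.12,0],"twist":[0,0,0]},
  {"delta_pos":[-0.13,0.12,0],"twist":[0,0,0]},
])

```text
clock: 36.08
eef_pos: [0.405, 0.0045, 0.1483]
orientation: [[0.005, -0.989, 0.147], [-0.003, 0.147, 0.989], [-1.0, -0.006, -0.002]]
ft_force: [0.1, 0.1, -2.3]
finger_gap: 0.0148
```

```bash
python3 -c "
from h import *
T=[.486,.2675,9]
p=loc(T,-.043,.045);print(p);go((p[0],p[1],.13,99),(p[0],p[1],.05,99),(p[0],p[1],-.019,99))"
```

```text
[0.4365 0.3052]
dp [0.0177, 0.0132, 0.3021] tw [-17.46, -0.15, 0.31]
dp [0.0977, 0.0137, 0.3022] tw [-17.46, -0.15, 0.31]
dp [0.1667, 0.0141, 0.3023] tw [-17.46, -0.15, 0.31]
```

Request:
send_rows([
  {"delta_pos":[0,0.0,0.04],"twist":[-3,0,0]},
  {"delta_pos":[0,0.005,0.09],"twist":[-6,0,0]},
  {"delta_pos":[0,0.008,0.145],"twist":[-9,0,0]},
  {"delta_pos":[0,0.01,0.2],"twist":[-13,-0.1,0.2]},
  {"delta_pos":[0.01,0.013,0.25],"twist":[-16,-0.1,0.3]},
  {"delta_pos":[0.018,0.013,0.302],"twist":[-17.5,-0.1,0.3]},
  {"delta_pos":[0.018,0.013,0.302],"twist":[-17.5,-0.1,0.3]},
  {"delta_pos":[0.05,0.0135,0.302],"twist":[-17.5,-0.1,0.3]},
  {"delta_pos":[0.09,0.0137,0.302],"twist":[-17.5,-0.1,0.3]},
  {"delta_pos":[0.13,0.014,0.302],"twist":[-17.5,-0.1,0.3]},
  {"delta_pos":[0.15,0.014,0.302],"twist":[-17.5,-0.1,0.3]},
  {"delta_pos":[0.16,0.014,0.302],"twist":[-17.5,-0.1,0.3]},
  {"delta_pos":[0.163,0.014,0.302],"twist":[-17.5,-0.1,0.3]},
  {"delta_pos":[0.163,0.014,0.302],"twist":[-17.5,-0.1,0.3]},
])

```text
clock: 37.83
eef_pos: [0.4344, 0.3056, -0.0172]
orientation: [[-0.006, -0.988, -0.157], [0.002, -0.157, 0.988], [-1.0, 0.005, 0.002]]
ft_force: [-0.4, -0.4, -2.0]
finger_gap: 0.0152
```

Request:
send_rows([
  {"delta_pos":[0.0025,0,0],"twist":[0,0,0]},
  {"delta_pos":[0.0025,0,0],"twist":[0,0,0]},
])

```text
clock: 38.08
eef_pos: [0.4345, 0.3059, -0.0197]
orientation: [[-0.005, -0.988, -0.157], [0.002, -0.157, 0.988], [-1.0, 0.005, 0.003]]
ft_force: [0.0, 0.6, -1.3]
finger_gap: 0.0151
```

Request:
send_rows([
  {"delta_pos":[0.0012,0,0],"twist":[0,0,0]},
  {"delta_pos":[0.0012,0,0],"twist":[0,0,0]},
])

```text
clock: 38.33
eef_pos: [0.4345, 0.3059, -0.0204]
orientation: [[-0.006, -0.988, -0.157], [0.001, -0.157, 0.988], [-1.0, 0.006, 0.002]]
ft_force: [-2.2, -1.0, 5.5]
finger_gap: 0.0151
```

Request:
send_rows([
  {"delta_pos":[0,0,0],"twist":[0,0,0]},
  {"delta_pos":[0,0,0],"twist":[0,0,0]},
  {"delta_pos":[0,0,0],"twist":[0,0,0]},
  {"delta_pos":[-0.02,0,0],"twist":[0,0,0]},
  {"delta_pos":[-0.07,0,0],"twist":[0,0,0]},
  {"delta_pos":[-0.13,0,0],"twist":[0,0,0]},
  {"delta_pos":[-0.19,0,0],"twist":[0,0,0]},
  {"delta_pos":[-0.21,0,0],"twist":[0,0,0]},
  {"delta_pos":[-0.21,0,0],"twist":[0,0,0]},
  {"delta_pos":[-0.21,0,0],"twist":[0,0,0]},
], fingers=0.035)

```text
clock: 39.58
eef_pos: [0.4344, 0.3049, 0.1867]
orientation: [[-0.009, -0.988, -0.157], [0.0, -0.157, 0.988], [-1.0, 0.009, 0.002]]
ft_force: [-0.2, -0.0, 0.2]
finger_gap: 0.0352
```

```bash
python3 -c "
from h import *
print(bot.state()['eef_pos'])
snap('wrist','w8.png',(160,60,480,300),2.5)
T=[.486,.2675,9];q=loc(T,-.043+.041+.041,.045)
print(proj('wrist',[[q[0],q[1],.02]],cal('w8.png')))
go((.4436,-.2423,.195,98.4))"
```

```text
[0.4344 0.3049 0.1867]
[[316.9112 249.248 ]]
dp [-0.0086, 0.0767, -0.5418] tw [0.63, 0.07, -0.57]
```

View pics/w8.png

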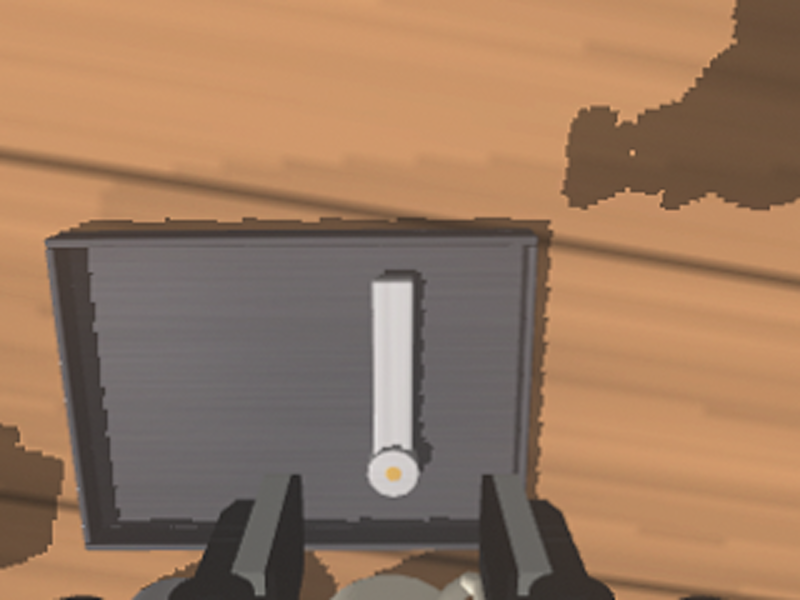

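The lever lies flat in the tray at (393,380), and its pin at (394,474) looks flush. On to lever 2.

Request:
send_rows([
  {"delta_pos":[-0.008,0.01,-0.05],"twist":[0,0,-0.5]},
  {"delta_pos":[-0.008,0.015,-0.11],"twist":[0.6,0,-0.5]},
  {"delta_pos":[-0.008,0.023,-0.17],"twist":[0.6,0,-0.5]},
  {"delta_pos":[-0.008,0.03,-0.23],"twist":[0.6,0,-0.5]},
  {"delta_pos":[-0.008,0.04,-0.29],"twist":[0.6,0,-0.5]},
  {"delta_pos":[-0.008,0.05,-0.35],"twist":[0.6,0,-0.5]},
  {"delta_pos":[-0.008,0.06,-0.41],"twist":[0.6,0,-0.5]},
  {"delta_pos":[-0.008,0.067,-0.47],"twist":[0.6,0,-0.5]},
  {"delta_pos":[-0.008,0.077,-0.53],"twist":[0.6,0,-0.5]},
  {"delta_pos":[-0.008,0.077,-0.542],"twist":[0.6,0,-0.5]},
  {"delta_pos":[-0.008,0.077,-0.542],"twist":[0.6,0,-0.5]},
  {"delta_pos":[-0.008,0.077,-0.542],"twist":[0.6,0,-0.5]},
  {"delta_pos":[-0.008,0.077,-0.542],"twist":[0.6,0,-0.5]},
])

```text
clock: 41.25
eef_pos: [0.4446, -0.2406, 0.1956]
orientation: [[0.002, -0.989, -0.149], [0.003, -0.149, 0.989], [-1.0, -0.002, 0.003]]
ft_force: [0.1, 0.2, -0.7]
finger_gap: 0.035
```

```bash
cat > lev.py <<'E'
from h import *
s=bot.state();print(s['eef_pos'],s['joints'][5])
c=snap('wrist','w9.png')
im=cv2.imread('pics/raw_w9.png').astype(int)
q=proj('wrist',pts([.4684,-.2605],8.5,[[x,y,.008] for x,y in((-.06,-.09),(.06,-.09),(.06,.09),(-.06,.09))]),c)
k=np.zeros(im.shape[:2],np.uint8);cv2.fillConvexPoly(k,q.astype(np.int32),1)
m=((im.min(2)>130)&(im.max(2)-im.min(2)<45)&(k>0)).astype(np.uint8)
n,l,st,ce=cv2.connectedComponentsWithStats(m)
for i in range(1,n):
    if st[i,4]>200:
        y,x=np.where(l==i);w=unproj('wrist',np.c_[x,y],.021,c)[:,:2].astype(np.float32)*1000
        print(st[i],cv2.minAreaRect(w))
e=proj('wrist',pts([.4740,-.2894],8.4,[[.039,0,.024],[-.051,0,.02]]),c);print('expected boss/tail',e)
E
python3 lev.py
```

```text
[ 0.4446 -0.2406  0.1956] -140.00326823106028
[ 257  145   23   89 1376] ((470.76513671875, -291.7237548828125), (102.49772644042969, 23.255634307861328), 7.065506458282471)
expected boss/tail [[271.1166 227.13  ]
 [268.3109 148.281 ]]
```

```bash
python3 -c "
from h import *
p=loc([.4727,-.2903,8.2],-.044,0);print(p)
go((p[0],p[1],.06,98.2),(p[0],p[1],-.0165,98.2))"
```

```text
[ 0.4291 -0.2966]
dp [0.1356, 0.0239, -0.0531] tw [0.34, 0.13, 0.14]
dp [0.2121, 0.0241, -0.0533] tw [0.34, 0.13, 0.14]
```

Request:
send_rows([
  {"delta_pos":[0.03,0.012,-0.03],"twist":[0.3,0.1,0.1]},
  {"delta_pos":[0.08,0.024,-0.053],"twist":[0.3,0.1,0.1]},
  {"delta_pos":[0.135,0.024,-0.053],"twist":[0.3,0.1,0.1]},
  {"delta_pos":[0.17,0.024,-0.053],"twist":[0.3,0.1,0.1]},
  {"delta_pos":[0.195,0.024,-0.053],"twist":[0.3,0.1,0.1]},
  {"delta_pos":[0.207,0.024,-0.053],"twist":[0.3,0.1,0.1]},
  {"delta_pos":[0.212,0.024,-0.053],"twist":[0.3,0.1,0.1]},
  {"delta_pos":[0.212,0.024,-0.053],"twist":[0.3,0.1,0.1]},
  {"delta_pos":[0.212,0.024,-0.053],"twist":[0.3,0.1,0.1]},
])

```text
clock: 42.42
eef_pos: [0.4297, -0.298, -0.0153]
orientation: [[0.002, -0.99, -0.142], [-0.001, -0.142, 0.99], [-1.0, -0.002, -0.001]]
ft_force: [0.0, -0.2, -0.2]
finger_gap: 0.0352
```

Request:
send_rows([
  {"delta_pos":[0,0,0],"twist":[0,0,0]},
  {"delta_pos":[0,0,0],"twist":[0,0,0]},
  {"delta_pos":[0,0,0],"twist":[0,0,0]},
  {"delta_pos":[0,0,0],"twist":[0,0,0]},
], fingers=0.0, force=80)

```text
clock: 42.92
eef_pos: [0.4295, -0.2979, -0.0152]
orientation: [[0.001, -0.99, -0.142], [-0.0, -0.142, 0.99], [-1.0, -0.001, -0.001]]
ft_force: [-1.7, 1.2, 5.0]
finger_gap: 0.0153
```

Request:
send_rows([
  {"delta_pos":[-0.02,0,0],"twist":[0,0,0]},
  {"delta_pos":[-0.06,0,0],"twist":[0,0,0]},
  {"delta_pos":[-0.11,0,0],"twist":[0,0,0]},
  {"delta_pos":[-0.15,0,0],"twist":[0,0,0]},
  {"delta_pos":[-0.15,0,0],"twist":[0,0,0]},
  {"delta_pos":[-0.15,0,0],"twist":[0,0,0]},
])

```text
clock: 43.68
eef_pos: [0.4282, -0.2968, 0.1325]
orientation: [[-0.001, -0.99, -0.142], [0.002, -0.142, 0.99], [-1.0, 0.001, 0.002]]
ft_force: [0.2, -0.0, -2.1]
finger_gap: 0.0148
```

```bash
python3 -c "
from h import *
p=loc(P,-.175,0);go((p[0],p[1],.13,81.6),(p[0],p[1],.018,81.6))"
```

```text
dp [0.0031, -0.0447, 0.294] tw [16.53, 0.11, -0.05]
dp [0.1151, -0.0448, 0.2938] tw [16.53, 0.11, -0.05]
```

Request:
send_rows([
  {"delta_pos":[0,0,0.04],"twist":[3,0,0]},
  {"delta_pos":[0,-0.005,0.09],"twist":[6,0,0]},
  {"delta_pos":[0,-0.015,0.14],"twist":[9,0,0]},
  {"delta_pos":[0,-0.025,0.19],"twist":[12,0,0]},
  {"delta_pos":[0,-0.035,0.24],"twist":[15,0,0]},
  {"delta_pos":[0.003,-0.045,0.294],"twist":[16.5,0.1,0]},
  {"delta_pos":[0.02,-0.045,0.294],"twist":[16.5,0.1,0]},
  {"delta_pos":[0.06,-0.045,0.294],"twist":[16.5,0.1,0]},
  {"delta_pos":[0.095,-0.045,0.294],"twist":[16.5,0.1,0]},
  {"delta_pos":[0.114,-0.045,0.294],"twist":[16.5,0.1,0]},
  {"delta_pos":[0.114,-0.045,0.294],"twist":[16.5,0.1,0]},
  {"delta_pos":[0.114,-0.045,0.294],"twist":[16.5,0.1,0]},
])

```text
clock: 45.18
eef_pos: [0.4316, 0.0001, 0.0197]
orientation: [[-0.0, -0.989, 0.145], [-0.001, 0.145, 0.989], [-1.0, 0.0, -0.001]]
ft_force: [-0.3, -0.4, -0.8]
finger_gap: 0.0149
```

```bash
python3 -c "
from h import *
print(bot.state()['eef_pos'],bot.state()['finger_gap'])
for x in(-.115,-.09,-.083): p=loc(P,x,0);go((p[0],p[1],.0185,81.6))"
```

```text
[0.4316 0.0001 0.0197] 0.014948176093861674
dp [0.0012, -0.0592, 0.0004] tw [0.03, -0.05, -0.01]
dp [0.0012, -0.0842, 0.0003] tw [0.03, -0.05, -0.01]
dp [0.0012, -0.0912, 0.0003] tw [0.03, -0.05, -0.01]
```

Request:
send_rows([
  {"delta_pos":[0.001,-0.02,0],"twist":[0,0,0]},
  {"delta_pos":[0.001,-0.036,0],"twist":[0,0,0]},
  {"delta_pos":[0.001,-0.044,0],"twist":[0,0,0]},
  {"delta_pos":[0.001,-0.05,0],"twist":[0,0,0]},
  {"delta_pos":[0.001,-0.056,0],"twist":[0,0,0]},
  {"delta_pos":[0.001,-0.06,0],"twist":[0,0,0]},
  {"delta_pos":[0.001,-0.06,0],"twist":[0,0,0]},
])

```text
clock: 46.05
eef_pos: [0.4913, -0.0088, 0.0189]
orientation: [[0.001, -0.989, 0.145], [-0.001, 0.145, 0.989], [-1.0, -0.001, -0.001]]
ft_force: [-0.1, -0.5, -1.4]
finger_gap: 0.0151
```

Request:
send_rows([
  {"delta_pos":[0,-0.006,0],"twist":[0,0,0]},
  {"delta_pos":[0,-0.012,0],"twist":[0,0,0]},
  {"delta_pos":[0,-0.018,0],"twist":[0,0,0]},
  {"delta_pos":[0,-0.023,0],"twist":[0,0,0]},
  {"delta_pos":[0,-0.026,0],"twist":[0,0,0]},
  {"delta_pos":[0,-0.026,0],"twist":[0,0,0]},
])

```text
clock: 46.8
eef_pos: [0.5172, -0.0126, 0.0189]
orientation: [[0.001, -0.989, 0.145], [-0.001, 0.145, 0.989], [-1.0, -0.001, -0.001]]
ft_force: [1.4, 0.6, -1.6]
finger_gap: 0.0151
```

Request:
send_rows([
  {"delta_pos":[0,-0.002,0],"twist":[0,0,0]},
  {"delta_pos":[0,-0.004,0],"twist":[0,0,0]},
  {"delta_pos":[0,-0.004,0],"twist":[0,0,0]},
])

```text
clock: 47.18
eef_pos: [0.5211, -0.0131, 0.0189]
orientation: [[0.001, -0.989, 0.145], [-0.001, 0.145, 0.989], [-1.0, -0.001, -0.001]]
ft_force: [-0.0, -0.1, -0.5]
finger_gap: 0.0148
```

Request:
send_rows([
  {"delta_pos":[0,-0.0015,0],"twist":[0,0,0]},
  {"delta_pos":[0,-0.0015,0],"twist":[0,0,0]},
])

```text
clock: 47.42
eef_pos: [0.5225, -0.0133, 0.0189]
orientation: [[0.001, -0.989, 0.145], [-0.001, 0.145, 0.989], [-1.0, -0.001, -0.001]]
ft_force: [-0.1, 1.1, -1.1]
finger_gap: 0.0148
```

Request:
send_rows([
  {"delta_pos":[0,-0.0015,0],"twist":[0,0,0]},
  {"delta_pos":[0,-0.0015,0],"twist":[0,0,0]},
])

```text
clock: 47.68
eef_pos: [0.5241, -0.0136, 0.0189]
orientation: [[0.001, -0.989, 0.145], [-0.001, 0.145, 0.989], [-1.0, -0.001, -0.001]]
ft_force: [0.3, 0.6, -1.4]
finger_gap: 0.0146
```

Request:
send_rows([
  {"delta_pos":[0,-0.0015,0],"twist":[0,0,0]},
  {"delta_pos":[0,-0.0015,0],"twist":[0,0,0]},
])

```text
clock: 47.92
eef_pos: [0.5246, -0.0136, 0.0185]
orientation: [[-0.001, -0.989, 0.145], [-0.001, 0.145, 0.989], [-1.0, 0.001, -0.001]]
ft_force: [-2.0, 0.9, -0.8]
finger_gap: 0.0146
```

Contact. One more small push, then lower and release.

Request:
send_rows([
  {"delta_pos":[0,-0.0015,0],"twist":[0,0,0]},
  {"delta_pos":[0,-0.0015,0],"twist":[0,0,0]},
])

```text
clock: 48.18
eef_pos: [0.5246, -0.0136, 0.0179]
orientation: [[-0.005, -0.989, 0.145], [-0.0, 0.145, 0.989], [-1.0, 0.005, -0.001]]
ft_force: [-7.6, 0.9, -0.1]
finger_gap: 0.0148
```

Request:
send_rows([
  {"delta_pos":[0.001,0.0015,0],"twist":[0,0,0]},
  {"delta_pos":[0.002,0.0015,0],"twist":[0,0,0]},
  {"delta_pos":[0.002,0.0015,0],"twist":[0,0,0]},
])

```text
clock: 48.55
eef_pos: [0.5247, -0.0136, 0.0169]
orientation: [[-0.001, -0.989, 0.145], [-0.001, 0.145, 0.989], [-1.0, 0.001, -0.001]]
ft_force: [-6.2, 1.3, 2.0]
finger_gap: 0.0146
```

Request:
send_rows([
  {"delta_pos":[0,0,0],"twist":[0,0,0]},
  {"delta_pos":[0,0,0],"twist":[0,0,0]},
  {"delta_pos":[0,0,0],"twist":[0,0,0]},
  {"delta_pos":[0,0,0],"twist":[0,0,0]},
], fingers=0.04)

```text
clock: 49.05
eef_pos: [0.5258, -0.0139, 0.0171]
orientation: [[0.001, -0.989, 0.145], [-0.001, 0.145, 0.989], [-1.0, -0.002, -0.001]]
ft_force: [0.4, 0.7, 0.9]
finger_gap: 0.0401
```

Request:
send_rows([
  {"delta_pos":[-0.015,0.002,0],"twist":[0,0,0]},
  {"delta_pos":[-0.04,0.02,0],"twist":[0,0,0]},
  {"delta_pos":[-0.09,0.06,0],"twist":[0,0,0]},
  {"delta_pos":[-0.15,0.08,0],"twist":[0,0,0]},
  {"delta_pos":[-0.21,0.08,0],"twist":[0,0,0]},
  {"delta_pos":[-0.27,0.08,0],"twist":[0,0,0]},
  {"delta_pos":[-0.3,0.06,0.002],"twist":[0,0,0]},
  {"delta_pos":[-0.3,0.0,0.002],"twist":[0,0,0]},
  {"delta_pos":[-0.3,-0.05,0.002],"twist":[0,0,0]},
  {"delta_pos":[-0.3,-0.079,0.002],"twist":[0,0,0]},
  {"delta_pos":[-0.3,-0.079,0.002],"twist":[0,0,0]},
  {"delta_pos":[-0.3,-0.079,0.002],"twist":[0,0,0]},
], fingers=0.065)

```text
clock: 50.55
eef_pos: [0.6031, -0.0227, 0.3176]
orientation: [[0.001, -0.989, 0.145], [-0.001, 0.145, 0.989], [-1.0, -0.001, -0.001]]
ft_force: [0.0, 0.8, 0.0]
finger_gap: 0.065
```

```bash
python3 -c "
from h import *
go((.6045,-.0232,.252,81.6))"
```

```text
dp [0.0656, -0.0014, -0.0002] tw [0.05, -0.06, 0.06]
```

Request:
send_rows([
  {"delta_pos":[0.02,-0.001,0],"twist":[0,0,0]},
  {"delta_pos":[0.045,-0.001,0],"twist":[0,0,0]},
  {"delta_pos":[0.06,-0.001,0],"twist":[0,0,0]},
  {"delta_pos":[0.066,-0.001,0],"twist":[0,0,0]},
  {"delta_pos":[0.066,-0.001,0],"twist":[0,0,0]},
  {"delta_pos":[0.066,-0.001,0],"twist":[0,0,0]},
])

```text
clock: 51.3
eef_pos: [0.6052, -0.0233, 0.2521]
orientation: [[0.002, -0.989, 0.145], [-0.002, 0.145, 0.989], [-1.0, -0.003, -0.001]]
ft_force: [0.6, -0.8, -0.7]
finger_gap: 0.0647
```

Request:
send_rows([
  {"delta_pos":[0,0,0],"twist":[0,0,0]},
  {"delta_pos":[0,0,0],"twist":[0,0,0]},
  {"delta_pos":[0,0,0],"twist":[0,0,0]},
  {"delta_pos":[0,0,0],"twist":[0,0,0]},
  {"delta_pos":[0,0,0],"twist":[0,0,0]},
], fingers=0.0, force=110)

```text
clock: 51.92
eef_pos: [0.605, -0.0232, 0.2512]
orientation: [[0.001, -0.989, 0.145], [-0.001, 0.145, 0.989], [-1.0, -0.002, -0.001]]
ft_force: [1.8, -0.5, 1.4]
finger_gap: 0.0323
```

Request:
send_rows([
  {"delta_pos":[-0.004,0,0],"twist":[0,0,0]},
  {"delta_pos":[-0.009,0,0],"twist":[0,0,0]},
  {"delta_pos":[-0.014,0,0],"twist":[0,0,0]},
  {"delta_pos":[-0.019,0,0],"twist":[0,0,0]},
  {"delta_pos":[-0.024,0,0],"twist":[0,0,0]},
  {"delta_pos":[-0.029,0,0],"twist":[0,0,0]},
  {"delta_pos":[-0.034,0,0],"twist":[0,0,0]},
  {"delta_pos":[-0.039,0,0],"twist":[0,0,0]},
  {"delta_pos":[-0.043,0,0],"twist":[0,0,0]},
  {"delta_pos":[-0.044,0,0],"twist":[0,0,0]},
  {"delta_pos":[-0.044,0,0],"twist":[0,0,0]},
  {"delta_pos":[-0.044,0,0],"twist":[0,0,0]},
])

```text
clock: 53.42
eef_pos: [0.6046, -0.0231, 0.2893]
orientation: [[-0.002, -0.989, 0.146], [0.0, 0.146, 0.989], [-1.0, 0.002, -0.0]]
ft_force: [14.0, -1.9, -19.6]
finger_gap: 0.0319
```

Request:
send_rows([
  {"delta_pos":[0.003,0,0],"twist":[0,0,0]},
  {"delta_pos":[0.006,0,0],"twist":[0,0,0]},
  {"delta_pos":[0.006,0,0],"twist":[0,0,0]},
  {"delta_pos":[0.006,0,0],"twist":[0,0,0]},
])

```text
clock: 53.92
eef_pos: [0.6048, -0.0231, 0.2866]
orientation: [[-0.0, -0.989, 0.146], [-0.001, 0.146, 0.989], [-1.0, 0.0, -0.001]]
ft_force: [7.7, -1.2, -9.3]
finger_gap: 0.0322
```

Request:
send_rows([
  {"delta_pos":[0,0,0],"twist":[0,0,0]},
  {"delta_pos":[0,0,0],"twist":[0,0,0]},
  {"delta_pos":[0,0,0],"twist":[0,0,0]},
  {"delta_pos":[0,0,0],"twist":[0,0,0]},
  {"delta_pos":[-0.02,0,0],"twist":[0,0,0]},
  {"delta_pos":[-0.05,0,0],"twist":[0,0,0]},
  {"delta_pos":[-0.06,0,0],"twist":[0,0,0]},
  {"delta_pos":[-0.06,0,0],"twist":[0,0,0]},
  {"delta_pos":[-0.06,0,0],"twist":[0,0,0]},
], fingers=0.065, force=60)

```text
clock: 55.05
eef_pos: [0.6042, -0.0229, 0.3477]
orientation: [[-0.001, -0.989, 0.145], [-0.001, 0.145, 0.989], [-1.0, 0.001, -0.001]]
ft_force: [0.9, -0.6, 0.1]
finger_gap: 0.0651
```

```bash
python3 -c "
from h import *
print(bot.state()['eef_pos'])
n=bot.read_camera('side')[:,:,::-1];o=cv2.imread('pics/raw_s4.png')
d=np.abs(n.astype(int)-o).sum(2)[135:200,262:300]
for nm,m in (('rest',o),('now',n)):
  g=m.sum(2)[130:200,272:292].astype(int); print(nm,[(130+r,int(g[r].min())) for r in range(0,50,2)])
go((.592,-.1075,.345,81.6),(.592,-.1075,.121,81.6))"
```

```text
[ 0.6042 -0.0229  0.3477]
rest [(130, 520), (132, 521), (134, 521), (136, 519), (138, 518), (140, 519), (142, 518), (144, 519), (146, 517), (148, 518), (150, 519), (152, 516), (154, 517), (156, 336), (158, 208), (160, 187), (162, 181), (164, 213), (166, 232), (168, 230), (170, 231), (172, 242), (174, 298), (176, 314), (178, 322)]
now [(130, 311), (132, 443), (134, 506), (136, 506), (138, 504), (140, 505), (142, 504), (144, 361), (146, 200), (148, 184), (150, 174), (152, 193), (154, 222), (156, 222), (158, 223), (160, 226), (162, 321), (164, 355), (166, 357), (168, 358), (170, 357), (172, 349), (174, 300), (176, 305), (178, 312)]
dp [0.0026, -0.0003, -0.0854] tw [0.03, -0.05, -0.1]
dp [0.2266, -0.0007, -0.0852] tw [0.03, -0.05, -0.1]
```

The cap is about 12 px higher with the hand off, which matches the +34 mm projection, so the sear is holding the striker. Now the trigger.

Request:
send_rows([
  {"delta_pos":[0,0,-0.04],"twist":[0,0,0]},
  {"delta_pos":[0,0,-0.085],"twist":[0,0,0]},
  {"delta_pos":[0,0,-0.085],"twist":[0,0,0]},
  {"delta_pos":[0.04,-0.0005,-0.085],"twist":[0,0,0]},
  {"delta_pos":[0.09,-0.0005,-0.085],"twist":[0,0,0]},
  {"delta_pos":[0.14,-0.0005,-0.085],"twist":[0,0,0]},
  {"delta_pos":[0.18,-0.0005,-0.085],"twist":[0,0,0]},
  {"delta_pos":[0.21,-0.0005,-0.085],"twist":[0,0,0]},
  {"delta_pos":[0.22,-0.0005,-0.085],"twist":[0,0,0]},
  {"delta_pos":[0.2265,-0.0005,-0.085],"twist":[0,0,0]},
  {"delta_pos":[0.2265,-0.0005,-0.085],"twist":[0,0,0]},
], fingers=0.0)

```text
clock: 56.48
eef_pos: [0.5934, -0.1074, 0.1233]
orientation: [[0.002, -0.989, 0.145], [-0.002, 0.145, 0.989], [-1.0, -0.002, -0.001]]
ft_force: [0.6, 0.7, -0.2]
finger_gap: -0.0002
```

Request:
send_rows([
  {"delta_pos":[0.005,0,0],"twist":[0,0,0]},
  {"delta_pos":[0.01,0,0],"twist":[0,0,0]},
  {"delta_pos":[0.014,0,0],"twist":[0,0,0]},
  {"delta_pos":[0.018,0,0],"twist":[0,0,0]},
  {"delta_pos":[0.018,0,0],"twist":[0,0,0]},
])

```text
clock: 57.1
eef_pos: [0.5936, -0.1078, 0.1051]
orientation: [[0.002, -0.989, 0.146], [-0.002, 0.146, 0.989], [-1.0, -0.003, -0.002]]
ft_force: [1.3, -0.4, 1.3]
finger_gap: 0.0
```

Request:
send_rows([
  {"delta_pos":[-0.02,0,0],"twist":[0,0,0]},
  {"delta_pos":[-0.06,0.02,0],"twist":[0,0,0]},
  {"delta_pos":[-0.1,0.07,0],"twist":[0,0,0]},
  {"delta_pos":[-0.1,0.13,0.0],"twist":[0,0,0]},
  {"delta_pos":[-0.1,0.17,0.0],"twist":[0,0,0]},
  {"delta_pos":[-0.1,0.17,0.0],"twist":[0,0,0]},
  {"delta_pos":[-0.1,0.17,0.0],"twist":[0,0,0]},
], fingers=0.035)

```text
clock: 57.98
eef_pos: [0.4252, -0.0828, 0.2054]
orientation: [[0.002, -0.989, 0.146], [-0.002, 0.146, 0.989], [-1.0, -0.002, -0.001]]
ft_force: [-0.4, -0.6, 0.3]
finger_gap: 0.035
```

```bash
python3 -c "
from h import *
print(bot.state()['eef_pos'])
n=bot.read_camera('side')[:,:,::-1];g=n.sum(2)[130:200,272:292].astype(int); print([(130+r,int(g[r].min())) for r in range(10,50,2)])
p=loc(P,-.12,0);q=loc(P,-.0825,0);go((p[0],p[1],.03,81.6),(q[0],q[1],.0168,81.6))"
```

```text
[ 0.4252 -0.0828  0.2054]
[(140, 518), (142, 519), (144, 520), (146, 516), (148, 518), (150, 519), (152, 516), (154, 517), (156, 334), (158, 208), (160, 190), (162, 181), (164, 211), (166, 231), (168, 232), (170, 230), (172, 237), (174, 296), (176, 314), (178, 322)]
dp [0.1752, -0.0479, 0.0836] tw [0.04, -0.08, 0.11]
dp [0.1884, -0.0854, 0.0836] tw [0.04, -0.08, 0.11]
```

The striker is down again, so the trigger tripped it. Extract lever 2.

Request:
send_rows([
  {"delta_pos":[0.03,-0.015,0.03],"twist":[0,0,0.1]},
  {"delta_pos":[0.06,-0.03,0.06],"twist":[0,0,0.1]},
  {"delta_pos":[0.09,-0.047,0.0836],"twist":[0,0,0.1]},
  {"delta_pos":[0.13,-0.047,0.0836],"twist":[0,0,0.1]},
  {"delta_pos":[0.165,-0.047,0.0836],"twist":[0,0,0.1]},
  {"delta_pos":[0.185,-0.047,0.0836],"twist":[0,0,0.1]},
  {"delta_pos":[0.1885,-0.055,0.0836],"twist":[0,0,0.1]},
  {"delta_pos":[0.1885,-0.07,0.0836],"twist":[0,0,0.1]},
  {"delta_pos":[0.1885,-0.08,0.0836],"twist":[0,0,0.1]},
  {"delta_pos":[0.1885,-0.0855,0.0836],"twist":[0,0,0.1]},
  {"delta_pos":[0.1885,-0.0855,0.0836],"twist":[0,0,0.1]},
  {"delta_pos":[0.1885,-0.0855,0.0836],"twist":[0,0,0.1]},
])

```text
clock: 59.52
eef_pos: [0.5212, -0.0125, 0.0159]
orientation: [[-0.001, -0.989, 0.145], [-0.001, 0.145, 0.989], [-1.0, 0.001, -0.001]]
ft_force: [0.2, -0.5, -0.9]
finger_gap: 0.0352
```

Request:
send_rows([
  {"delta_pos":[0,0,0],"twist":[0,0,0]},
  {"delta_pos":[0,0,0],"twist":[0,0,0]},
  {"delta_pos":[0,0,0],"twist":[0,0,0]},
  {"delta_pos":[0,0,0],"twist":[0,0,0]},
], fingers=0.0, force=80)

```text
clock: 60.02
eef_pos: [0.5211, -0.0125, 0.0162]
orientation: [[-0.002, -0.989, 0.145], [-0.001, 0.145, 0.989], [-1.0, 0.002, -0.001]]
ft_force: [-3.8, -0.4, 5.3]
finger_gap: 0.015
```

Request:
send_rows([
  {"delta_pos":[-0.001,0.005,0],"twist":[0,0,0]},
  {"delta_pos":[-0.001,0.02,0],"twist":[0,0,0]},
  {"delta_pos":[-0.001,0.04,0],"twist":[0,0,0]},
  {"delta_pos":[-0.001,0.065,0],"twist":[0,0,0]},
  {"delta_pos":[-0.001,0.1,0],"twist":[0,0,0]},
  {"delta_pos":[-0.03,0.12,0],"twist":[0,0,0]},
  {"delta_pos":[-0.09,0.12,0],"twist":[0,0,0]},
  {"delta_pos":[-0.13,0.12,0],"twist":[0,0,0]},
  {"delta_pos":[-0.13,0.12,0],"twist":[0,0,0]},
])

```text
clock: 61.15
eef_pos: [0.4043, 0.0046, 0.1488]
orientation: [[0.006, -0.989, 0.145], [-0.003, 0.145, 0.989], [-1.0, -0.006, -0.002]]
ft_force: [0.3, 0.5, -2.0]
finger_gap: 0.0148
```

```bash
python3 -c "
from h import *
T=[.486,.2675,9]
print(bot.state()['finger_gap'])
p=loc(T,-.043,-.04);print(p);go((p[0],p[1],.13,99),(p[0],p[1],-.018,99))"
```

```text
0.014768464855166585
[0.4498 0.2213]
dp [0.0184, -0.0134, 0.221] tw [-17.36, -0.17, 0.32]
dp [0.1664, -0.0125, 0.2213] tw [-17.36, -0.17, 0.32]
```

Request:
send_rows([
  {"delta_pos":[0,0.0,0.04],"twist":[-3,0,0]},
  {"delta_pos":[0,-0.003,0.08],"twist":[-6,0,0]},
  {"delta_pos":[0,-0.006,0.12],"twist":[-10,0,0]},
  {"delta_pos":[0,-0.01,0.17],"twist":[-14,-0.1,0.2]},
  {"delta_pos":[0.01,-0.0125,0.221],"twist":[-17.4,-0.1,0.3]},
  {"delta_pos":[0.018,-0.0125,0.221],"twist":[-17.4,-0.1,0.3]},
  {"delta_pos":[0.018,-0.0125,0.221],"twist":[-17.4,-0.1,0.3]},
  {"delta_pos":[0.05,-0.0125,0.221],"twist":[-17.4,-0.1,0.3]},
  {"delta_pos":[0.09,-0.0125,0.221],"twist":[-17.4,-0.1,0.3]},
  {"delta_pos":[0.13,-0.0125,0.221],"twist":[-17.4,-0.1,0.3]},
  {"delta_pos":[0.15,-0.0125,0.221],"twist":[-17.4,-0.1,0.3]},
  {"delta_pos":[0.16,-0.0125,0.221],"twist":[-17.4,-0.1,0.3]},
  {"delta_pos":[0.164,-0.0125,0.221],"twist":[-17.4,-0.1,0.3]},
  {"delta_pos":[0.164,-0.0125,0.221],"twist":[-17.4,-0.1,0.3]},
])

```text
clock: 62.9
eef_pos: [0.4478, 0.2215, -0.0176]
orientation: [[-0.005, -0.988, -0.157], [0.001, -0.157, 0.988], [-1.0, 0.005, 0.002]]
ft_force: [-0.2, 0.0, -0.7]
finger_gap: 0.015
```

Request:
send_rows([
  {"delta_pos":[0.0025,0,0],"twist":[0,0,0]},
  {"delta_pos":[0.0025,0,0],"twist":[0,0,0]},
])

```text
clock: 63.15
eef_pos: [0.4483, 0.2219, -0.0198]
orientation: [[-0.004, -0.988, -0.157], [0.001, -0.157, 0.988], [-1.0, 0.004, 0.002]]
ft_force: [-0.9, -1.1, 2.5]
finger_gap: 0.0147
```

Request:
send_rows([
  {"delta_pos":[0,0,0],"twist":[0,0,0]},
  {"delta_pos":[0,0,0],"twist":[0,0,0]},
  {"delta_pos":[0,0,0],"twist":[0,0,0]},
  {"delta_pos":[-0.02,0,0],"twist":[0,0,0]},
  {"delta_pos":[-0.07,0,0],"twist":[0,0,0]},
  {"delta_pos":[-0.13,0,0],"twist":[0,0,0]},
  {"delta_pos":[-0.18,0.02,0],"twist":[0,0,0]},
  {"delta_pos":[-0.18,0.04,0],"twist":[0,0,0]},
  {"delta_pos":[-0.18,0.04,0],"twist":[0,0,0]},
  {"delta_pos":[-0.18,0.04,0],"twist":[0,0,0]},
], fingers=0.035)

```text
clock: 64.4
eef_pos: [0.4088, 0.2152, 0.1588]
orientation: [[-0.007, -0.988, -0.157], [0.001, -0.157, 0.988], [-1.0, 0.007, 0.002]]
ft_force: [-0.7, 0.1, 0.1]
finger_gap: 0.0352
```

```bash
python3 -c "
from h import *
print(bot.state()['eef_pos'],bot.state()['clock'])
a=bot.read_camera('wrist')[60:320,130:510,::-1];b=bot.read_camera('top')[60:300,130:620,::-1]
a=cv2.resize(a,(438,300));b=cv2.resize(b,(612,300))
a=cv2.resize(a,(800,548))[:330] if 0 else a
o=np.zeros((600,800,3),np.uint8);o[:300,:438]=a;o[300:,:612]=b;cv2.imwrite('pics/end.png',o)"
```

```text
[0.4088 0.2152 0.1588] 64.4
```

View pics/end.png

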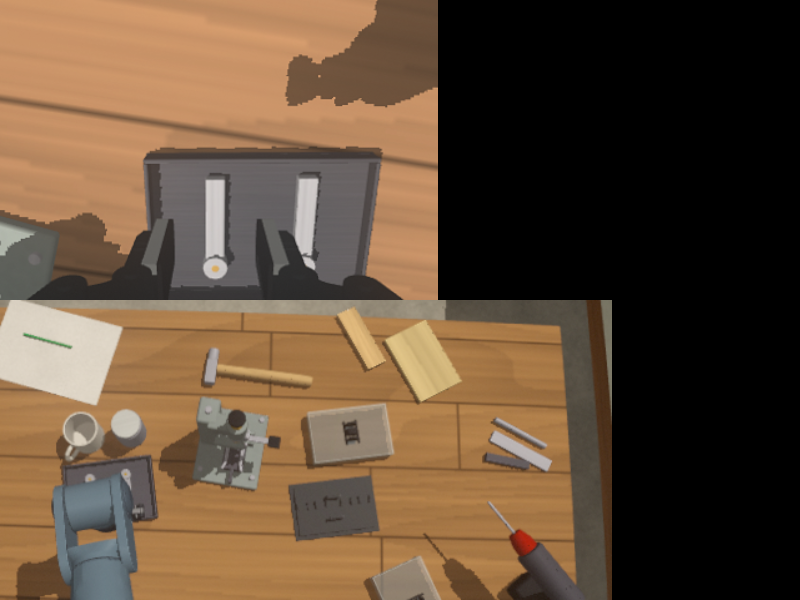

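Both levers lie flat and apart in the tray. The case is empty, the cover is flat on the bench at (350,434), and the hammer, mug and tin are where they were. Handing in.

```bash
python3 -c "
from h import *
bot.close_job();print(bot.state()['clock'])"
```

```text
the job is handed in; nothing more can be done
the job is handed in; nothing more can be done
```

I handed the job in at about 64 s of the 210 s allowed. The cover is off and lying flat on the bench beside the case. Both levers that were present have been through the press and are in the tray.

**Final checks**
- The last top and wrist views show the two levers flat and apart in the tray, and the case empty. The hammer, mug and tin look unmoved.
- The side picture shows the striker back at rest after each blow.
- **Lever 1:** I judged the striker cocked by force alone. The load on the knob fell away at about 35 mm of rise, before I let go.
- **Lever 2:** after I let go, the side view showed the knob cap about 12 px higher, which matches the 34 mm cocked position. It was back at rest after the trigger press.
- **Pin depth:** I only saw the pins from above and did not measure their depth. Both look flush.

**What disagreed or went differently**
- **Finger length:** the real finger ends sit about 28–30 mm short of the stated TCP. The first squeeze therefore closed above the tabs and did nothing. I confirmed the offset by touching the case bed and corrected for it.
- **Finger opening:** the opening reads 3 to 6 mm low when holding something.
- **Knob grip:** I pulled the knob up by the sides of its cap from above, not by its neck, because a level approach looked out of reach.
- **Pictures:** I viewed 16, two over the budget of 14.

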